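# Square a plate up in the drilling jig with the push stick

## Robot

A 6-joint arm with a two-finger parallel gripper is mounted at the origin on the work surface. World frame = base frame: x ahead of the robot, y to its left, z up, the work surface at z = 0. Lengths are in m, angles in rad, forces in N, time in s.
With the tool pointing down it reaches from about 0.3 to 0.875 m from the base axis. Payload 6.4 kg.
Tool frame: the origin (TCP) lies on the centre line of the jaws, within the pads' length; the fingertips stand 11 mm ahead of it and the grasp point (between the pads) lies 8 mm behind it; x points along the fingers, y is the direction in which the jaws open and shut, and the axes are right-handed (so a half turn about x gives the same grasp; the last joint's range is limited). The gripper opens to 85 mm and grips with 20 to 120 N. Pads are 22 mm wide; open, the fingers measure 114 mm over their backs; the gripper's body (76 mm by 85 mm) begins 54 mm behind the grasp point. The pads swing forward as they close: fully open they stand 13 mm farther back than shut.
Start: joints at [0.998, 0.181, 1.607, -0, 1.354, -0.206], TCP at [0.206, 0.537, 0.242] pointing down, gripper open.
Joint ranges: [-2.99, 2.99], [-0.89, 2.07], [0.3, 2.58], [-1.14, 4.28], [0, 2.63], [-3.12, 3.12]. Speed limits (rad/s): [2.57, 2.57, 3.01, 3.14, 3.14, 3.14].

## Interface

Orientations are given as a unit quaternion [w, x, y, z].
In Python, from bench import ctrl, camera, hand_in gives the robot as it stands. The module is installed in compiled form; this text tells all that it offers.
- The arm moves only by the tool drive_tool, never from a script. Its argument "increments" is a list of rows, each a list of 7 numbers: the shift along the tool's x, y, z in m, then the turn, a rotation vector about the tool's x, y, z in degrees, then the gripper's target within -1 to 1 (fully open at 1, half-way at 0, shut at -1). In form: [[dx, dy, dz, rx, ry, rz, claw], ...]. A call has 1 to 10 rows; each row shifts and turns the commanded pose from where the row before left it, along the tool's axes as they then stand; what a row does not reach is not made up. A row lasts 1/8 s, in which the tool goes at most 62.5 mm and 10.7 degrees, less where a joint would pass 70% of its speed; a pose out of reach is approached as far as the arm can. A call is refused whole if a number of a shift passes 0.0625 or a number of a turn 10.7, either way. A call with a gripper value outside its range is refused whole. The fingers move at their own pace and stop on an object; the grip force is fixed at half the most. Time passes only in rows, so rows that do not move let the fingers close. It gives the time, the measured TCP pose, the force and the opening at its end, in the units of the state.
- ctrl.get_obs(): the state, without advancing time (a new reading comes with each control period).
- camera(name): name is "side" or "top"; returns a dict with "img" (384x512x3 uint8, red, green, blue), "depth" (384x512 float32, m along the optical axis (not along the pixel's ray), 0 where there is no reading), "fx", "fy", "cx", "cy" (pixels), "world_from_camera" (4x4, takes a point from camera to world coordinates). Camera axes: x right, y down, z forward; pixel columns grow to the right and rows downward; lengths in m; the calibration is good to about 2 mm. A picture is of the moment at which its call begins.
- hand_in(): hands the job in, once; it reports no verdict.
The state is a dict: "time_s": time; "q": joint angles; "dq": joint speeds; "joint_efforts": joint torques, N m; "eef_pos": TCP position; "eef_rot": TCP orientation; "wrist_force": force on the tool from outside, world axes, zero at the start; "torque": the same for the moment, N m; "opening": opening from 0.0 (shut) to 1.0 (fully open).
Only numpy, scipy, OpenCV 4.12 (cv2) and the standard library are available. Lean on these libraries where they do the work, as an engineer would, in place of code of your own. Each camera call takes 0.05 s, during which the arm holds its last target.

## Task

The push stick has been shoved handle first under the bench riser: draw it out, lay it down in the open, and take it again by its handle. Keeping the gripper off the plate, gently nudge the loose aluminium plate with the stick along the bed of the drilling jig until its edges are flush against both fences in the square corner, without touching the drill. Then lay the stick flat on the bench, clear of the jig, and leave everything else where it was.

Things in the scene. Friction and masses are not known exactly. Their poses are not given: they have to be found in the camera images.
- jig: Fixed drilling jig, turned so its corner points to the robot's left. Origin under its dark plywood bed; x to its rear fence, y to its side fence, z up. Bed 18 mm thick, x -130 to 190, y -110 to 140 mm. Pale wood fences 28 mm high over the bed, 22 mm thick: rear fence face at x = 90 (y -108 to 92), side fence face at y = 100 (x -70 to 82). Steel column 28 mm thick, 450 mm tall at x = 158, y = 70.
- jig_corner (a point): The square corner: where the planes of the two fence faces cross, at bed height (x = 90, y = 100, z = 18 mm in the jig's frame; axes as the jig's). The 8 mm chip gap there has no effect. The seated plate's centre is at jig x = 50, y = 40 mm, square with the jig's axes.
- drill: Cordless drill in its stand, fixed over the corner. Origin: the bit's tip, at jig x = 65, y = 70, z = 80 mm (62 mm over the bed); axes as the jig's. Heights over the tip: chuck 42 mm wide from 55 mm up, arm running +x to the column 98 to 172 mm, motor body 66 mm wide from 137 to 292 mm, grip and battery reaching 170 mm to +x +y at 175 to 250 mm. Not to be touched.
- plate: Loose aluminium plate, 80 mm (its x) by 120 mm (its y) by 12 mm thick, 0.25 to 0.4 kg, flat on the jig's bed, 25 to 50 mm (jig x) and 18 to 60 mm (jig y) short of its seat, turned up to 0.45 rad from square. Three dark holes; the quarter towards the jig's corner has none. Origin: centre of its underside. Its +x long edge belongs on the rear fence, its +y short edge on the side fence.
- plate_corner (a point): The plate's undrilled-side corner that belongs in the jig's corner: plate x = 40, y = 60 mm, mid thickness.
- plate_rear (a point): The other end of the edge that belongs on the rear fence: plate x = 40, y = -60 mm, mid thickness.
- plate_side (a point): The other end of the edge that belongs on the side fence: plate x = -40, y = 60 mm, mid thickness.
- stick: Loose brown wooden push stick lying flat: 170 mm long (its x), 18 mm thick, 70 to 115 g, shaft 24 mm wide. Nose at x = +85 mm: two prongs 15 mm long, 8 mm wide, 28 mm over both. Heel at x = -85 mm: a flare 34 mm wide, 20 mm long. Handle: the half with dark grooves, x = -80 to 10 mm. Origin: centre of its underside. At the start 80 to 105 mm of the nose end sticks out of the riser.
- stick_handle (a point): Middle of the handle: stick x = -35 mm, mid thickness (9 mm up).
- stick_nose (a point): Middle of the nose's end: stick x = 85 mm, mid thickness.
- stick_heel (a point): Middle of the heel's end: stick x = -85 mm, mid thickness.
- riser: Fixed white bench riser, open at front and back, 180 mm deep (its x), 240 mm wide (its y), top 110 mm high, 98 mm clear under it, side walls 12 mm thick; a 45 mm high screw tray on top, set back 75 mm from the front edge. Origin: centre of its footprint at bench height. Front edge at x = -90 mm; -x points out towards the robot's side.
- brush: Paint brush 180 mm long, 42 mm wide at its ferrule, 20 mm thick, dark wooden handle along its -x poking out of the riser beside the stick (about 100 mm between their centre lines; which side each is on varies). Origin: middle of its length, bench height. Leave it.
- offcut: Wood offcut 70 x 36 x 19 mm lying on the near, open corner of the jig's bed (about jig x = -90, y = -82 mm). Origin: centre of its underside. Leave it.
- tape: Black tape measure, 72 x 40 mm, 60 mm tall, standing between the riser and the jig. Origin: centre of its underside. Leave it.
- glue: White glue bottle, 60 mm across, 170 mm tall. Origin: centre of its underside. Leave it.
- jar: Screw jar, 72 mm across, 85 mm tall. Origin: centre of its underside. Leave it.
- hammer: Hammer, 260 mm long, head at its +x end 78 mm wide, 26 mm thick. Origin: middle of its length, bench height. Leave it.
- trysquare: Try square: wooden stock 130 x 28 x 16 mm along its x, steel blade along its y to 164 mm. Origin: under the middle of the stock. Leave it.
- hinge: Dark steel T-hinge 140 mm long by 100 mm, 12 mm thick at its knuckle. Origin: by the knuckle, bench height; the 36 mm wide strap runs 106 mm to its +x, the 100 mm wide leaf 33 mm to -x. Leave it.
Things that resemble listed ones, but are neither listed nor needed, are in the scene too. What is shaped like the plate but orange is not meant.

How it is judged:
By the outcome, as a careful person would: the job done as asked, in the order asked, and still so for the second after the job is handed in, with the robot touching nothing.
It also fails if it takes over 72 s, if anything falls off the work surface, if the arm or the gripper's body presses on something with over 40 N, if the wrist force passes 120 N, or if a joint passes its speed limit or range.

## Working session

There is one attempt and no reset: what is moved stays moved. The work goes in short steps, Python scripts to look and compute and a tool call to move; the robot and the scene stay as the last step left them, time stands still between calls to the robot, and variables do not carry over. Pictures are saved under pics/ and viewed, and the job is handed in when it is done.

Besides the shell and the picture viewer there is one more tool, called after "Call:" as name([rows], argument=value, ...), one row to a line, values as JSON. drive_tool: Moves the arm, as the interface text tells. Its arguments: {"type":"object","properties":{"increments":{"type":"array","items":{"type":"array","items":{"type":"number"}}}},"required":["increments"]}

```bash
mkdir -p pics; cat > h.py <<'E'
import numpy as np, cv2
from bench import ctrl, camera, hand_in
def snap(name,tag):
    c=camera(name); np.savez(''+tag+'.npz',**c)
    cv2.imwrite('pics/'+tag+'.png',cv2.cvtColor(c['img'],cv2.COLOR_RGB2BGR)); return c
def load(tag): return dict(np.load(''+tag+'.npz'))
def pts(c):
    d=c['depth'];v,u=np.mgrid[:d.shape[0],:d.shape[1]]
    P=np.stack([(u-c['cx'])/c['fx']*d,(v-c['cy'])/c['fy']*d,d,np.ones_like(d)],-1)
    return (P@c['world_from_camera'].T)[...,:3]
def crop(c,tag,u0,v0,u1,v1,s):
    im=cv2.resize(c['img'][v0:v1,u0:u1],None,fx=s,fy=s,interpolation=cv2.INTER_CUBIC)
    cv2.imwrite('pics/'+tag+'.png',cv2.cvtColor(im,cv2.COLOR_RGB2BGR))
E
python3 - <<'E'
from h import *
for n in('top','side'):
    c=snap(n,n+'0'); print(n,c['fx'],c['fy'],c['cx'],c['cy'],c['world_from_camera'].round(3).tolist())
o=ctrl.get_obs();print(o)
E
```

```text
top 406.7968046417058 406.7968046417058 260.90498891396373 195.15013957508305 [[0.026, -0.985, 0.171, 0.203], [-1.0, -0.028, -0.013, -0.016], [0.018, -0.17, -0.985, 1.266], [0.0, 0.0, 0.0, 1.0]]
side 415.954934859202 415.954934859202 257.4669204793144 187.99321120695396 [[0.995, -0.066, 0.08, 0.303], [-0.103, -0.641, 0.761, -1.155], [0.001, -0.765, -0.644, 1.018], [0.0, 0.0, 0.0, 1.0]]
{'time_s': 0.1, 'q': array([ 9.97697337e-01,  1.81465963e-01,  1.60788289e+00,  6.76897385e-06,
        1.35380960e+00, -2.06292764e-01]), 'dq': array([-0.00069094, -0.00050794,  0.00069726,  0.00109915, -0.00090384,
       -0.0015512 ]), 'joint_efforts': array([ 3.07265154e-04, -4.45874226e+01, -3.52244353e+01, -4.03304412e-04,
        4.07006228e-03, -5.73274761e-07]), 'eef_pos': array([0.20593353, 0.53635524, 0.24148681]), 'eef_rot': array([ 0.69503493,  0.12844904,  0.69545988, -0.12947144]), 'wrist_force': array([-0.6828439 , -0.57357439,  0.08972928]), 'torque': array([ 0.06725665, -0.02138704,  0.01435073]), 'opening': 0.9996342540728967}
```

View pics/top0.png

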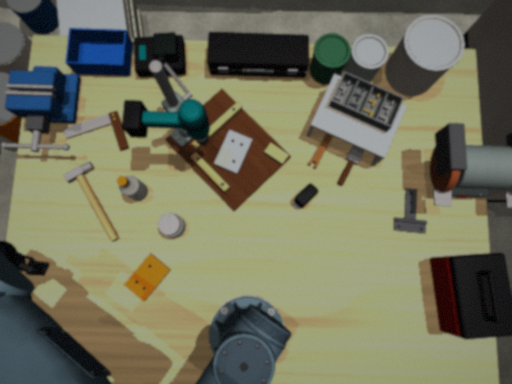

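View pics/side0.png

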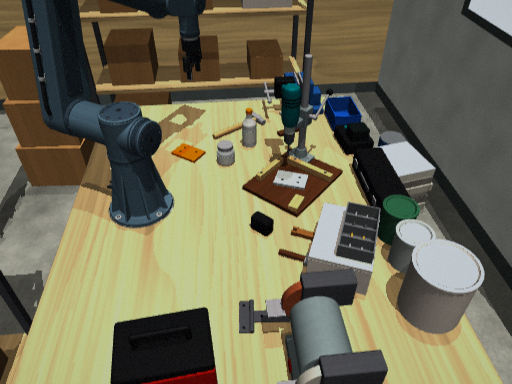

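The top view has robot +x pointing up and +y pointing left. The jig is near (230,150) with the white plate at (233,152). The riser is near (358,115), with two brown handles at (318,150) and (350,165) that could each be the stick. I'll enlarge those to tell them apart.

```bash
python3 - <<'E'
from h import *
c=load('top0'); crop(c,'c1',290,70,420,200,6); crop(c,'c2',155,80,300,220,5)
s=load('side0'); crop(s,'c3',235,190,385,300,5)
P=pts(c)
for u,v in[(318,150),(322,143),(313,163),(350,165),(355,155),(342,182),(340,130),(233,152),(305,195),(277,152),(236,205)]: print(u,v,P[v,u].round(3))
E
```

```text
318 150 [ 0.571 -0.211  0.016]
322 143 [ 0.594 -0.224  0.015]
313 163 [ 0.53  -0.197  0.005]
350 165 [ 0.524 -0.312  0.02 ]
355 155 [ 0.557 -0.328  0.018]
342 182 [ 0.469 -0.287  0.015]
340 130 [ 0.606 -0.261  0.113]
233 152 [0.551 0.059 0.032]
305 195 [ 0.416 -0.165  0.062]
277 152 [ 0.554 -0.079  0.038]
236 205 [0.386 0.044 0.016]
```

View pics/c1.png

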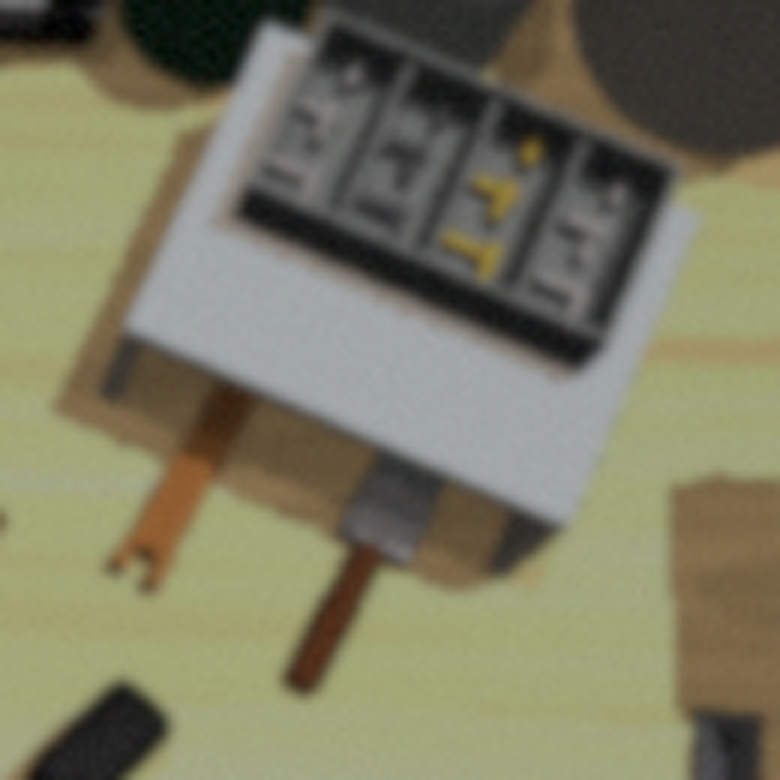

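View pics/c2.png

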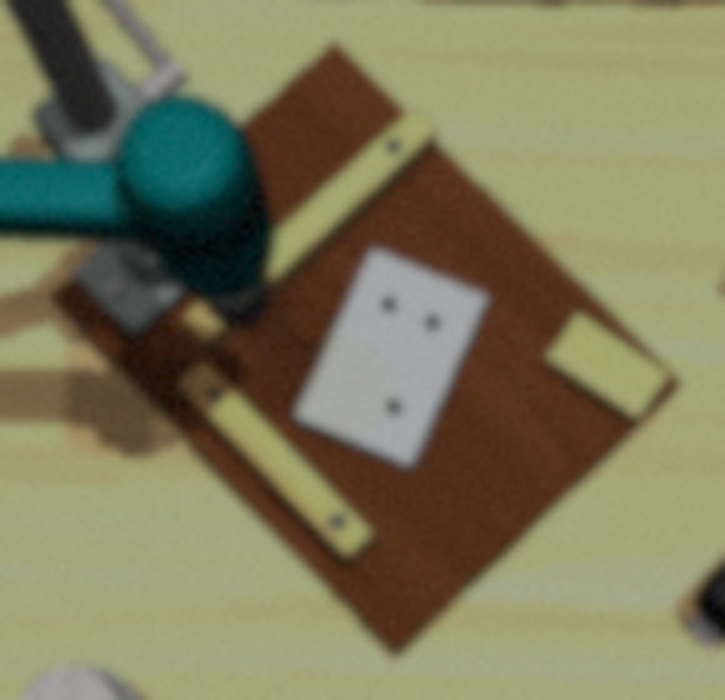

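View pics/c3.png

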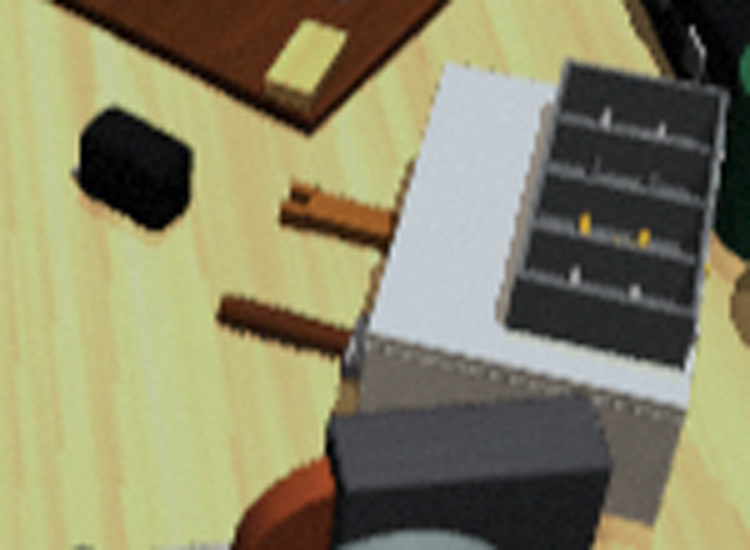

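The one with the two-pronged nose, at pixels (308–333, 135–168), is the push stick. The darker one ending at (340,184), with a metal ferrule at (355,155), is the brush. The white plate with three holes at (233,152) is the plate; the orange one at (148,277) is the decoy. Next I'll measure.

```bash
cat >> h.py <<'E'
def project(c,X):
    W=np.linalg.inv(c['world_from_camera']); p=X@W[:3,:3].T+W[:3,3]
    return np.stack([c['fx']*p[...,0]/p[...,2]+c['cx'],c['fy']*p[...,1]/p[...,2]+c['cy']],-1)
def onplane(c,uv,z):
    uv=np.asarray(uv,float); W=c['world_from_camera']
    d=np.stack([(uv[...,0]-c['cx'])/c['fx'],(uv[...,1]-c['cy'])/c['fy'],np.ones(uv.shape[:-1])],-1)@W[:3,:3].T
    t=(z-W[2,3])/d[...,2]; return W[:3,3]+t[...,None]*d
def white_rect(c,u0,v0,u1,v1,z,tag=None):
    im=c['img'].astype(int); m=((im.min(-1)>95)&(im.max(-1)-im.min(-1)<45)); k=np.zeros_like(m);k[v0:v1,u0:u1]=1; m&=k
    m=cv2.morphologyEx(m.astype(np.uint8),cv2.MORPH_CLOSE,np.ones((5,5)))
    n,l,st,_=cv2.connectedComponentsWithStats(m); i=1+np.argmax(st[1:,4]); 
    uv=np.argwhere(l==i)[:,::-1]; XY=onplane(c,uv,z)[:,:2]
    r=cv2.minAreaRect((XY*1000).astype(np.float32)); return r,st[i],XY
E
python3 - <<'E'
from h import *
c=load('top0')
r,st,XY=white_rect(c,205,115,260,185,.030); print(r,st,XY.mean(0))
im=c['img'].astype(int); hsv=cv2.cvtColor(c['img'],cv2.COLOR_RGB2HSV)
for (u,v) in [(233,152),(240,180),(200,180),(318,150),(348,170),(235,110),(300,100)]: print(u,v,im[v,u],hsv[v,u])
P=pts(c)
print('plate z',np.median(P[145:160,228:238,2]))
# bed mask
m=((hsv[...,2]<115)&(hsv[...,0]<15)&(hsv[...,1]>110)).astype(np.uint8)
k=np.zeros_like(m);k[85:215,160:296]=1;m*=k
cv2.imwrite('pics/bm.png',cv2.resize(m[80:220,150:300]*255,None,fx=4,fy=4))
E
```

```text
((555.827880859375, 59.43092346191406), (83.58354949951172, 122.77908325195312), 68.2810287475586) [214 130  38  43 997] [0.55537468 0.0592002 ]
233 152 [165 169 169] [ 90   6 169]
240 180 [82 49 27] [ 12 171  82]
200 180 [163 164 126] [ 31  59 164]
318 150 [143  96  53] [ 14 160 143]
348 170 [82 53 32] [ 13 155  82]
235 110 [140 142  95] [ 31  84 142]
300 100 [164 168 118] [ 32  76 168]
plate z 0.02950072532679715
```

View pics/bm.png

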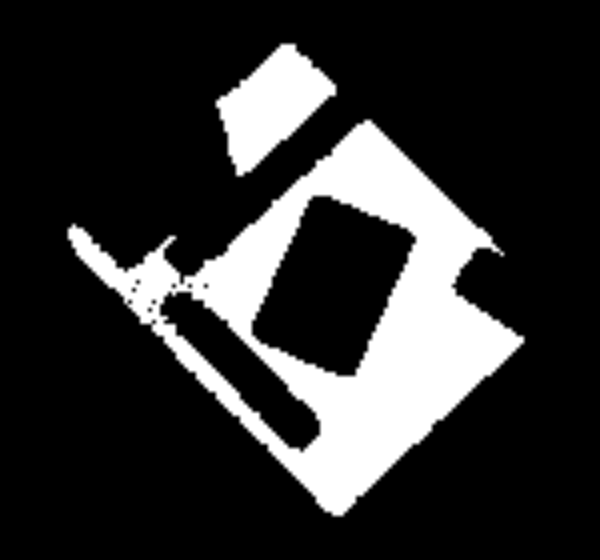

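```bash
cat > fit.py <<'E'
from h import *
from scipy.optimize import minimize
def hull(c,pose,b,S,off):
    x,y,a=pose; x0,x1,y0,y1,z0,z1=b
    V=np.array([[X,Y,Z] for X in(x0,x1) for Y in(y0,y1) for Z in(z0,z1)])/1000.
    R=np.array([[np.cos(a),-np.sin(a)],[np.sin(a),np.cos(a)]]); V[:,:2]=V[:,:2]@R.T+[x,y]
    uv=(project(c,V)-off+.5)*S-.5
    return cv2.convexHull((uv*16).round().astype(np.int32))
def jigfit(c,p0):
    hsv=cv2.cvtColor(c['img'],cv2.COLOR_RGB2HSV)
    m=((hsv[...,2]<115)&(hsv[...,0]<15)&(hsv[...,1]>110)).astype(float)
    u0,v0,u1,v1=150,80,305,225; S=4
    m=m[v0:v1,u0:u1]
    valid=np.ones_like(m); vv,uu=np.mgrid[v0:v1,u0:u1]
    valid[(uu<222)&(vv<152)]=0
    valid[(uu<205)&(vv<178)]=0
    valid[(uu>262)&(vv>138)&(uu<294)&(vv<166)]=0
    valid[(uu>211)&(vv>127)&(uu<257)&(vv<177)]=0
    def cost(p):
        pose=(p[0],p[1],p[2]); I=np.zeros(((v1-v0)*S,(u1-u0)*S),np.uint8)
        cv2.fillConvexPoly(I,hull(c,pose,(-130,190,-110,140,0,18),S,[u0,v0]),255,shift=4)
        cv2.fillConvexPoly(I,hull(c,pose,(90,112,-108,92,18,46),S,[u0,v0]),0,shift=4)
        cv2.fillConvexPoly(I,hull(c,pose,(-70,82,100,122,18,46),S,[u0,v0]),0,shift=4)
        I=cv2.resize(I,(u1-u0,v1-v0),interpolation=cv2.INTER_AREA)/255.
        return (np.abs(I-m)*valid).sum()
    best=None
    for da in(-.1,0,.1):
        r=minimize(cost,np.array(p0)+[0,0,da],method='Nelder-Mead',options=dict(initial_simplex=np.array(p0)+[0,0,da]+np.array([[0,0,0],[.02,0,0],[0,.02,0],[0,0,.1]]),xatol=1e-5,fatol=.01))
        if best is None or r.fun<best.fun: best=r
    return best
if __name__=='__main__':
    c=load('top0')
    r=jigfit(c,[.55,.09,np.radians(45)]); print(r.x,np.degrees(r.x[2]),r.fun)
    jx,jy,ja=r.x
    R=np.array([[np.cos(ja),-np.sin(ja)],[np.sin(ja),np.cos(ja)]])
    pr,_,_=white_rect(c,205,115,260,185,.030)
    print('plate in jig',R.T@(np.array(pr[0])/1000-[jx,jy]),'ang',np.radians(pr[2])-ja)
    box=cv2.boxPoints(pr)/1000; print((box-[jx,jy])@R)
    im=cv2.cvtColor(c['img'],cv2.COLOR_RGB2BGR); im=cv2.resize(im[80:225,150:305],None,fx=5,fy=5)
    for b in[(-130,190,-110,140,0,18),(90,112,-108,92,18,46),(-70,82,100,122,18,46)]:
        cv2.polylines(im,[hull(c,r.x,b,5,[150,80])],True,(0,0,255),1,shift=4)
    cv2.imwrite('pics/jf.png',im)
E
python3 fit.py
```

```text
[0.56037791 0.05046052 0.80252056] 45.98104085487401 219.92156862745097
plate in jig [0.00328891 0.00950547] ang 0.389208211882218
[[-0.05867188  0.05044553]
 [-0.01208262 -0.06315089]
 [ 0.06524966 -0.03143457]
 [ 0.01866044  0.08216181]]
```

View pics/jf.png

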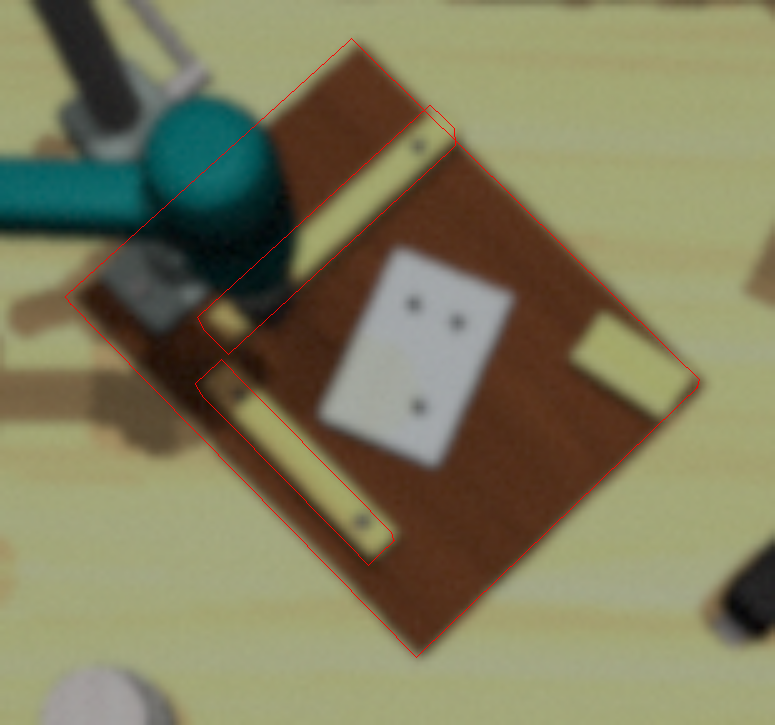

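The jig outline fits within about half a pixel. The plate is at jig (3, 9.5) mm, turned 0.39 rad, which agrees with the stated ranges. Next are the stick, riser, tape and brush.

```bash
python3 - <<'E'
from h import *
c=load('top0')
A=onplane(c,[(311.7,125.8),(384.2,157.5)],.110); print('riser front',A.round(4), np.degrees(np.arctan2(*(A[1]-A[0])[1::-1])), np.linalg.norm(A[1]-A[0]))
hsv=cv2.cvtColor(c['img'],cv2.COLOR_RGB2HSV)
m=((hsv[...,0]<20)&(hsv[...,1]>120)&(hsv[...,2]>60)).astype(np.uint8)
k=np.zeros_like(m);k[134:172,303:334]=1;m*=k
n,l,st,_=cv2.connectedComponentsWithStats(m); i=1+np.argmax(st[1:,4]);print(st[i])
uv=np.argwhere(l==i)[:,::-1]; XY=onplane(c,uv,.018)[:,:2]
r=cv2.minAreaRect((XY*1000).astype(np.float32));print(r,cv2.boxPoints(r).round(0).tolist())
l=cv2.fitLine((XY*1000).astype(np.float32),cv2.DIST_HUBER,0,.01,.01).ravel();print(l,np.degrees(np.arctan2(l[1],l[0])))
d=l[:2]; t=(XY*1000-l[2:])@d; s=(XY*1000-l[2:])@np.array([-d[1],d[0]]); print(t.min(),t.max())
for a in range(int(t.min()),int(t.max()),8):
    w=s[(t>=a)&(t<a+8)]; print(a,w.min().round(1),w.max().round(1))
# tape, brush tip
P=pts(c)
q=P[180:212,288:322]; mk=(q[...,2]>.045)&(q[...,2]<.075); print('tape',q[mk].min(0),q[mk].max(0),cv2.minAreaRect((q[mk][:,:2]*1000).astype(np.float32)))
print('brush tip',onplane(c,[(340,185),(355,155)],.015))
from scipy.spatial.transform import Rotation as Rr
o=ctrl.get_obs();w=o['eef_rot'];print(Rr.from_quat(np.r_[w[1:],w[0]]).as_matrix().round(3))
E
```

```text
riser front [[ 0.6169 -0.1772  0.11  ]
 [ 0.5261 -0.3916  0.11  ]] -112.96339331529272 0.2329264444301316
[309 134  24  34 241]
((569.866455078125, -218.24948120117188), (26.879310607910156, 116.17868041992188), 62.22768783569336) [[512.0, -203.0], [615.0, -257.0], [628.0, -233.0], [525.0, -179.0]]
[ 8.6355835e-01 -5.0424892e-01  5.6911633e+02 -2.1816496e+02] -30.281506
-57.797472704977494 59.060042653827104
-57 -14.0 11.4
-49 -13.4 10.4
-41 -12.8 10.0
-33 -10.5 10.6
-25 -11.6 9.6
-17 -11.0 10.2
-9 -10.3 9.8
-1 -9.7 12.1
7 -10.2 13.8
15 -12.3 14.4
23 -11.7 14.0
31 -11.1 13.0
39 -10.4 15.3
47 -9.8 14.2
55 -9.2 12.2
tape [ 0.38322992 -0.2021315   0.04511488] [ 0.45168019 -0.13308539  0.06508935] ((418.1323547363281, -167.72909545898438), (40.80824279785156, 70.05775451660156), 46.38423538208008)
brush tip [[ 0.45907237 -0.28044592  0.015     ]
 [ 0.55800507 -0.32916541  0.015     ]]
[[-0.001  0.359  0.933]
 [-0.001  0.933 -0.359]
 [-1.    -0.002 -0.   ]]
```

Call:
drive_tool([
  [0,-0.04,0.04,0,0,0,1],
  [0,-0.04,0.04,0,0,0,1],
  [0,-0.04,0.04,0,0,0,1],
  [0,-0.04,0.04,0,0,0,1],
  [0,-0.04,0.04,0,0,0,1],
  [0,-0.04,0.04,0,0,0,1],
  [0,-0.04,0.04,0,0,0,1],
  [0,-0.04,0.04,0,0,0,1],
  [0,-0.04,0.04,0,0,0,1],
  [0,-0.04,0.04,0,0,0,1],
])

```text
time_s: 1.35
eef_pos: [0.4365, 0.0181, 0.2422]
eef_rot: [0.695, 0.129, 0.695, -0.129]
wrist_force: [1.4, 0.2, 1.0]
opening: 1.001
```

```bash
cat >> h.py <<'E'
from scipy.spatial.transform import Rotation as Rot
def st():
    o=ctrl.get_obs(); w=o['eef_rot']; R=Rot.from_quat(np.r_[w[1:],w[0]]).as_matrix(); return o,R
def delta(x,y,z,yaw):
    "remaining move to TCP target x,y,z with tool z-axis yaw (deg), tool down"
    o,R=st(); d=R.T@(np.array([x,y,z])-o['eef_pos'])
    a=np.radians(yaw); Rt=np.array([[0,-np.sin(a),np.cos(a)],[0,np.cos(a),np.sin(a)],[-1,0,0]]).astype(float)
    rv=Rot.from_matrix(R.T@Rt).as_rotvec(degrees=True)
    print('t%.2f'%o['time_s'],'pos',o['eef_pos'].round(4),'zyaw',np.degrees(np.arctan2(R[1,2],R[0,2])).round(2),'F',o['wrist_force'].round(1),'op',round(float(o['opening']),3),'q',o['q'].round(2))
    print('delta tool xyz',d.round(4),'rot',rv.round(2),'norm',np.linalg.norm(d).round(3))
E
python3 -c "
from h import *
delta(.5425,-.202,.12,-29.3)"
```

```text
t1.35 pos [0.4365 0.0181 0.2422] zyaw -21.03 F [1.4 0.2 1. ] op 1.001 q [-0.23 -0.14  1.94  0.    1.35 -1.44]
delta tool xyz [ 0.1222 -0.1674  0.178 ] rot [ 8.27  0.01 -0.01] norm 0.273
```

Call:
drive_tool([
  [0,-0.033,0.0355,0,0,0,0.3],
  [0,-0.033,0.0355,0,0,0,0.3],
  [0,-0.033,0.0355,0,0,0,0.3],
  [0.02,-0.033,0.0355,0,0,0,0.3],
  [0.04,-0.0354,0.036,0,0,0,0.3],
  [0.05,0,0,8.27,0,0,0.3],
  [0,0,0,0,0,0,0.3],
])

```text
time_s: 2.22
eef_pos: [0.5382, -0.1972, 0.1286]
eef_rot: [0.681, 0.18, 0.688, -0.178]
wrist_force: [-0.7, 0.2, 0.5]
opening: 0.649
```

```bash
python3 -c "
from h import *
delta(.5425,-.202,.014,-29.3)
c=snap('top','top1');crop(c,'c4',270,90,400,200,6)
c=snap('side','side1');crop(c,'c5',200,130,380,300,4)"
```

```text
t2.23 pos [ 0.5382 -0.1972  0.1286] zyaw -29.28 F [-0.7  0.2  0.5] op 0.649 q [-0.56  0.31  1.7   0.    1.15 -1.62]
delta tool xyz [ 0.1146 -0.0021  0.0073] rot [ 0.02 -0.62 -0.03] norm 0.115
```

View pics/c5.png

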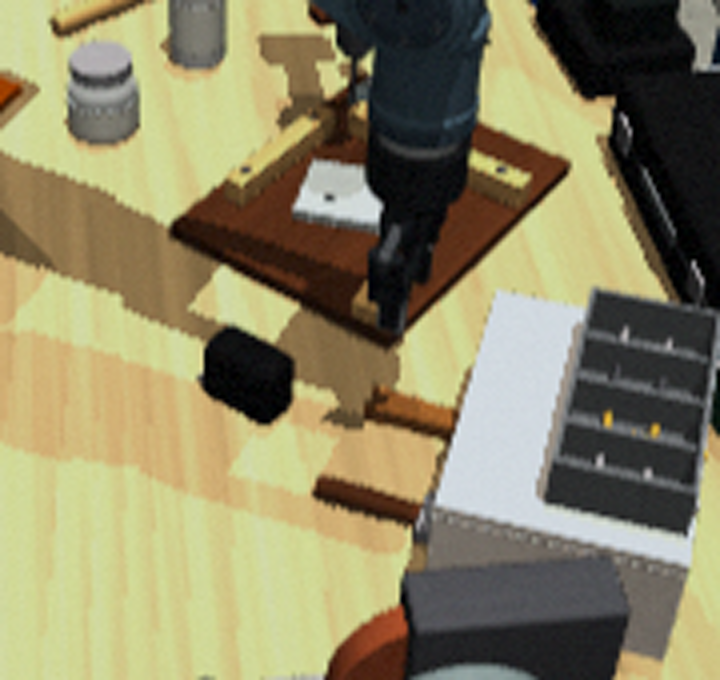

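View pics/c4.png

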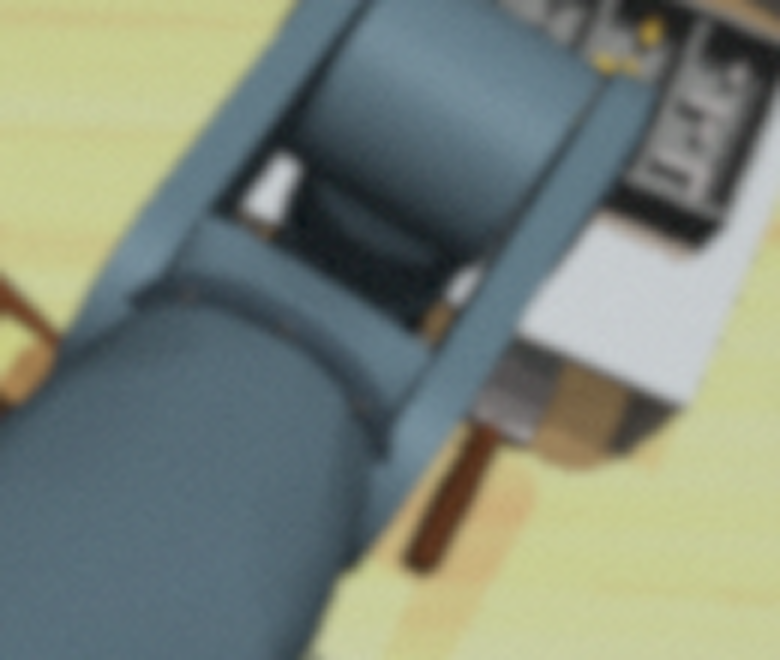

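Call:
drive_tool([
  [0.03,-0.002,0.007,0,-0.3,0,0.3],
  [0.03,0,0,0,-0.3,0,0.3],
  [0.025,0,0,0,0,0,0.3],
  [0.015,0,0,0,0,0,0.3],
  [0.007,0,0,0,0,0,0.3],
  [0,0,0,0,0,0,0.3],
])

```text
time_s: 3.08
eef_pos: [0.5479, -0.2044, 0.0273]
eef_rot: [0.688, 0.177, 0.68, -0.18]
wrist_force: [0.4, -1.3, 0.7]
opening: 0.652
```

```bash
python3 -c "
from h import *
delta(.5425,-.202,.014,-29.3)
c=snap('side','side2');crop(c,'c6',240,150,340,260,7)"
```

```text
t3.08 pos [ 0.5479 -0.2044  0.0273] zyaw -29.24 F [ 0.4 -1.3  0.7] op 0.652 q [-0.56  0.47  1.72  0.    0.94 -1.62]
delta tool xyz [ 0.0133 -0.0005 -0.0061] rot [0.06 0.67 0.  ] norm 0.015
```

View pics/c6.png

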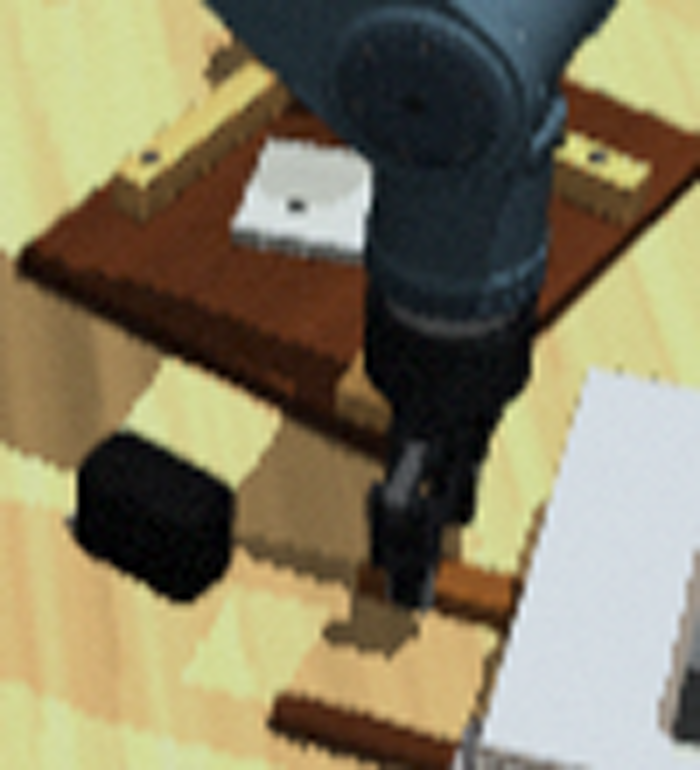

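Call:
drive_tool([
  [0.007,0,-0.006,0,0.6,0,0.3],
  [0.005,0,0,0,0,0,0.3],
  [0,0,0,0,0,0,0.3],
])

```text
time_s: 3.5
eef_pos: [0.5417, -0.2012, 0.0139]
eef_rot: [0.684, 0.179, 0.685, -0.179]
wrist_force: [0.5, 0.1, -0.7]
opening: 0.65
```

```bash
python3 -c "
from h import *
delta(.5425,-.202,.014,-29.3)"
```

```text
t3.50 pos [ 0.5417 -0.2012  0.0139] zyaw -29.29 F [ 0.5  0.1 -0.7] op 0.65 q [-0.56  0.49  1.73 -0.    0.93 -1.62]
delta tool xyz [-0.0001 -0.0004  0.0011] rot [ 0.01 -0.06 -0.  ] norm 0.001
```

Call:
drive_tool([
  [0,0,0,0,0,0,-1],
  [0,0,0,0,0,0,-1],
  [0,0,0,0,0,0,-1],
  [0,0,0,0,0,0,-1],
])

```text
time_s: 4.0
eef_pos: [0.5424, -0.2016, 0.0149]
eef_rot: [0.684, 0.179, 0.684, -0.179]
wrist_force: [-1.0, 0.9, 4.7]
opening: 0.292
```

Call:
drive_tool([
  [-0.005,0,-0.005,0,0,0,-1],
  [-0.005,0,-0.01,0,0,0,-1],
  [-0.005,0,-0.015,0,0,0,-1],
  [-0.01,0.002,-0.015,0,0,0,-1],
  [-0.01,0.003,-0.015,0,0,0,-1],
  [-0.01,0.003,-0.015,0,0,0,-1],
  [-0.01,0.003,-0.015,0,0,0,-1],
  [-0.003,0.003,-0.015,0,0,0,-1],
  [0,0,0,0,0,0,-1],
])

```text
time_s: 5.12
eef_pos: [0.4563, -0.1368, 0.0722]
eef_rot: [0.684, 0.179, 0.684, -0.178]
wrist_force: [-0.3, -0.8, -1.4]
opening: 0.29
```

```bash
python3 -c "
from h import *
delta(.46,-.14,.07,-29.3)
c=snap('side','side3');crop(c,'c7',200,130,350,260,5)"
```

```text
t5.12 pos [ 0.4563 -0.1368  0.0722] zyaw -29.26 F [-0.3 -0.8 -1.4] op 0.29 q [-0.54  0.2   1.98  0.    0.97 -1.6 ]
delta tool xyz [ 0.0022 -0.001   0.0048] rot [ 0.04 -0.05 -0.  ] norm 0.005
```

View pics/c7.png

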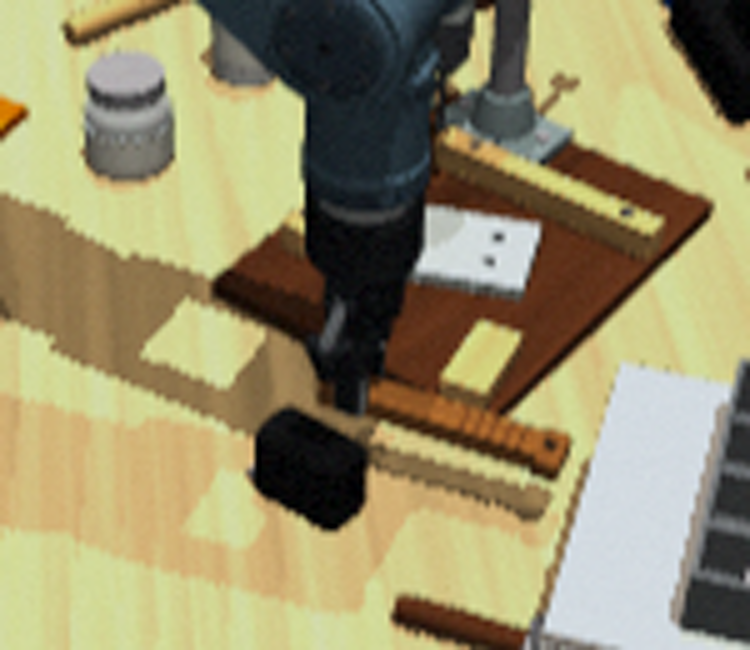

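The stick is out and held by the nose end, with its heel at crop (555,455) clear of the riser. I'll lift it over the tape and carry it to the open bench.

Call:
drive_tool([
  [-0.03,0,0,0,0,0,-1],
  [-0.03,0,0,0,0,0,-1],
  [0,-0.03,-0.01,0,0,0,-1],
  [0,-0.04,-0.02,0,0,0,-1],
  [0,-0.04,-0.02,0,0,0,-1],
  [0,-0.04,-0.02,0,0,0,-1],
  [0,-0.04,-0.02,0,0,0,-1],
  [0,0,0,0,0,0,-1],
])

```text
time_s: 6.18
eef_pos: [0.2843, -0.2615, 0.1324]
eef_rot: [0.684, 0.18, 0.684, -0.181]
wrist_force: [1.3, 1.0, -1.2]
opening: 0.292
```

```bash
python3 -c "
from h import *
delta(.279,-.262,.016,-29.3)
c=snap('top','top2');crop(c,'c8',280,120,430,290,4)"
```

```text
t6.17 pos [ 0.2843 -0.2615  0.1324] zyaw -29.57 F [ 1.3  1.  -1.2] op 0.292 q [-1.05 -0.12  2.16 -0.    1.1  -2.11]
delta tool xyz [ 0.1164 -0.003  -0.0044] rot [-0.27  0.01  0.05] norm 0.117
```

View pics/c8.png

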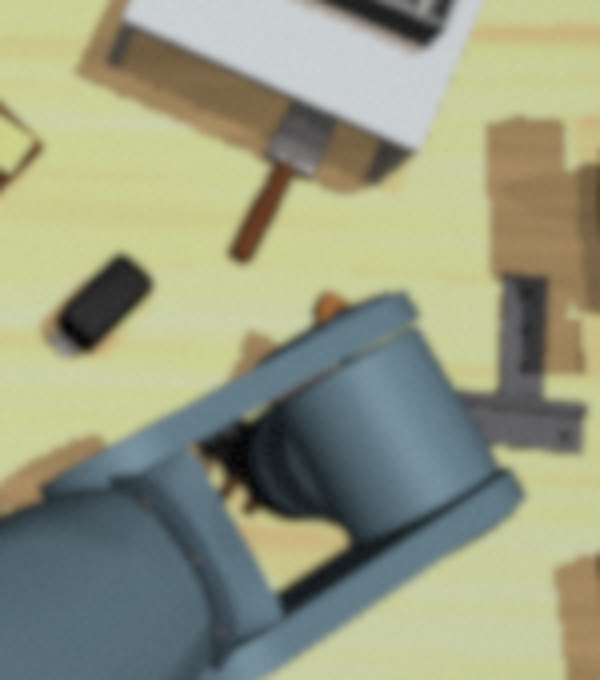

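Call:
drive_tool([
  [0.04,-0.003,-0.004,0,0,0,-1],
  [0.04,0,0,0,0,0,-1],
  [0.02,0,0,0,0,0,-1],
  [0.01,0,0,0,0,0,-1],
  [0.004,0,0,0,0,0,-1],
  [0.001,0,0,0,0,0,-1],
  [0,0,0,0,0,0,-1],
])

```text
time_s: 7.1
eef_pos: [0.2815, -0.2607, 0.0181]
eef_rot: [0.685, 0.178, 0.684, -0.179]
wrist_force: [-0.8, -0.8, -0.8]
opening: 0.293
```

```bash
python3 -c "
from h import *
delta(.279,-.262,.016,-29.3)"
```

```text
t7.10 pos [ 0.2815 -0.2607  0.0181] zyaw -29.27 F [-0.8 -0.8 -0.8] op 0.293 q [-1.06  0.13  2.22  0.    0.79 -2.12]
delta tool xyz [ 0.0021 -0.0023 -0.0016] rot [0.03 0.08 0.05] norm 0.003
```

Contact may be 2 mm lower. I'll lower, open, rise and look.

Call:
drive_tool([
  [0.002,0,0,0,0,0,-1],
  [0,0,0,0,0,0,-1],
  [0,0,0,0,0,0,0.1],
  [0,0,0,0,0,0,0.1],
  [0,0,0,0,0,0,0.1],
  [-0.03,0,0,0,0,0,0.3],
  [-0.05,0,0,0,0,0,0.3],
  [-0.05,0,0,0,0,0,0.3],
  [0,-0.05,-0.03,0,0,0,0.3],
  [0,0,0,0,0,0,0.3],
])

```text
time_s: 8.35
eef_pos: [0.2285, -0.2912, 0.1463]
eef_rot: [0.684, 0.18, 0.683, -0.181]
wrist_force: [0.4, 0.9, 0.1]
opening: 0.652
```

```bash
python3 -c "
from h import *
delta(.3605,-.307,.016,-29.3)
c=snap('top','top3');crop(c,'c9',280,120,430,290,4)
c=snap('side','side4');crop(c,'c10',180,200,350,330,4)"
```

```text
t8.35 pos [ 0.2285 -0.2912  0.1463] zyaw -29.58 F [0.4 0.9 0.1] op 0.652 q [-1.23 -0.19  2.19 -0.    1.14 -2.28]
delta tool xyz [0.1304 0.0517 0.1224] rot [-0.28  0.08  0.13] norm 0.186
```

View pics/c9.png

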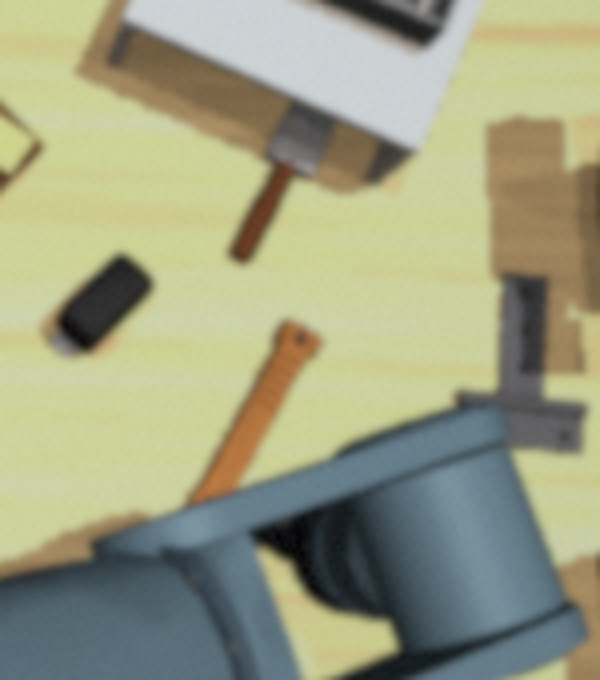

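View pics/c10.png

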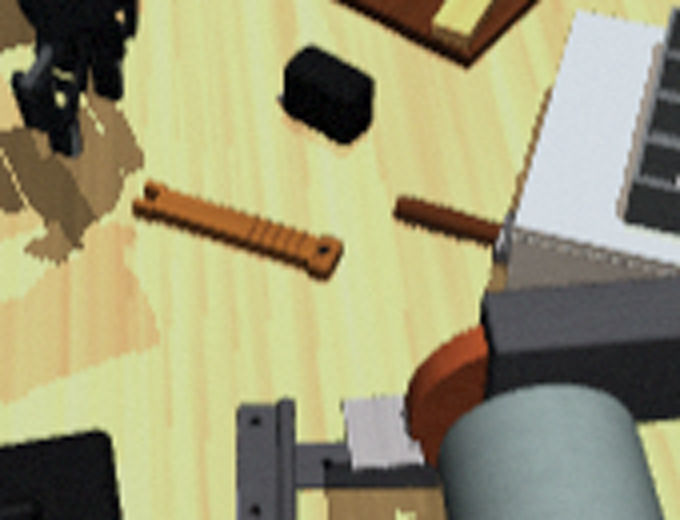

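The stick lies flat in the open: nose at crop (145,195), heel at (330,260) in the side view. I'll measure its pose from the side camera, where the whole stick is visible.

```bash
cat >> h.py <<'E'
def stickfit(c,u0,v0,u1,v1,z=.010):
    hsv=cv2.cvtColor(c['img'],cv2.COLOR_RGB2HSV)
    m=((hsv[...,0]<20)&(hsv[...,1]>130)&(hsv[...,2]>50)).astype(np.uint8)
    k=np.zeros_like(m);k[v0:v1,u0:u1]=1;m*=k
    n,l,s_,_=cv2.connectedComponentsWithStats(m); i=1+np.argmax(s_[1:,4])
    uv=np.argwhere(l==i)[:,::-1]; XY=onplane(c,uv,z)[:,:2]*1000
    r=cv2.minAreaRect(XY.astype(np.float32)); f=cv2.fitLine(XY.astype(np.float32),cv2.DIST_HUBER,0,.01,.01).ravel()
    t=(XY-f[2:])@f[:2]
    print('px',s_[i],'rect',r,'line yaw',np.degrees(np.arctan2(f[1],f[0])).round(2),'ends',(f[2:]+t.min()*f[:2]).round(1),(f[2:]+t.max()*f[:2]).round(1),'len',(t.max()-t.min()).round(1))
E
python3 - <<'E'
from h import *
stickfit(load('side4'),205,240,270,275,.009)
c=load('top3')
stickfit(c,325,195,362,245,.018)
print(onplane(c,[(353,201)],.018))
E
```

```text
px [213 245  52  25 454] rect ((333.893310546875, -290.15576171875), (39.97744369506836, 172.1588897705078), 60.40381622314453) line yaw -28.99 ends [ 257.7 -249.8] [ 408.3 -333.2] len 172.1
px [328 201  31  44 349] rect ((335.91815185546875, -290.661376953125), (28.939498901367188, 156.377685546875), 62.37495040893555) line yaw -29.7 ends [ 268.5 -250.1] [ 404.4 -327.7] len 156.5
[[ 0.4087666  -0.32008888  0.018     ]]
```

Call:
drive_tool([
  [0,0.025,0.06,0,0,0,0.3],
  [0,0.0285,0.06,0,0,0,0.3],
  [0.05,0,0.004,0,0,0,0.3],
  [0.04,0,0,0,0,0,0.3],
  [0.02,0,0,0,0,0,0.3],
  [0,0,0,0,0,0,0.3],
])

```text
time_s: 9.2
eef_pos: [0.3579, -0.2997, 0.0331]
eef_rot: [0.683, 0.18, 0.686, -0.177]
wrist_force: [-0.2, -0.2, -0.4]
opening: 0.647
```

```bash
python3 -c "
from h import *
delta(.364,-.3075,.0155,-29.3)"
```

```text
t9.20 pos [ 0.3579 -0.2997  0.0331] zyaw -29.18 F [-0.2 -0.2 -0.4] op 0.647 q [-0.95  0.26  2.    0.    0.88 -2.01]
delta tool xyz [ 0.0175 -0.0039  0.0092] rot [ 0.12 -0.3  -0.16] norm 0.02
```

Call:
drive_tool([
  [0.01,-0.004,0.008,0,0,0,0.3],
  [0.008,0,0,0,0,0,0.3],
  [0,0,0,0,0,0,0.3],
  [0,0,0,0,0,0,0.3],
])

```text
time_s: 9.7
eef_pos: [0.3634, -0.3101, 0.0177]
eef_rot: [0.684, 0.179, 0.684, -0.179]
wrist_force: [0.5, 0.0, -0.2]
opening: 0.648
```

```bash
python3 -c "
from h import *
delta(.364,-.3075,.0155,-29.3)"
```

```text
t9.70 pos [ 0.3634 -0.3101  0.0177] zyaw -29.3 F [ 0.5  0.  -0.2] op 0.648 q [-0.96  0.31  1.98 -0.    0.85 -2.02]
delta tool xyz [ 0.0022  0.0025 -0.0007] rot [0.   0.02 0.01] norm 0.003
```

Call:
drive_tool([
  [0.002,0.0025,0,0,0,0,0.3],
  [0,0,0,0,0,0,0.3],
  [0,0,0,0,0,0,-1],
  [0,0,0,0,0,0,-1],
  [0,0,0,0,0,0,-1],
  [0,0,0,0,0,0,-1],
])

```text
time_s: 10.45
eef_pos: [0.3648, -0.308, 0.0158]
eef_rot: [0.684, 0.179, 0.684, -0.179]
wrist_force: [-0.4, 0.8, 5.3]
opening: 0.262
```

```bash
python3 -c "
from h import *
delta(.364,-.3075,.0155,-29.3)"
```

```text
t10.45 pos [ 0.3648 -0.308   0.0158] zyaw -29.29 F [-0.4  0.8  5.3] op 0.262 q [-0.95  0.31  1.98 -0.    0.84 -2.01]
delta tool xyz [ 0.0003  0.0001 -0.0009] rot [0.01 0.03 0.02] norm 0.001
```

Call:
drive_tool([
  [-0.03,0,0,0,0,0,-1],
  [-0.05,0,0,0,0,0,-1],
  [-0.04,0,0,0,0,0,-1],
  [0,0.04,-0.016,0,0,0,-1],
  [0,0.04,-0.016,0,0,0,-1],
  [0,0.04,-0.016,0,0,0,-1],
  [0,0.04,-0.016,0,0,0,-1],
  [0,0.04,-0.016,0,0,0,-1],
  [0,0.03,-0.011,10,0,0,-1],
  [0,0,0,10,0,0,-1],
])

```text
time_s: 11.7
eef_pos: [0.3973, -0.0605, 0.1349]
eef_rot: [0.642, 0.296, 0.643, -0.295]
wrist_force: [-0.6, -0.5, -0.6]
opening: 0.259
```

Call:
drive_tool([
  [0,0,0,10.5,0,0,-1],
  [0,0,0,10.5,0,0,-1],
  [0,0,0,10.5,0,0,-1],
  [0,0,0,10.5,0,0,-1],
  [0,0,0,10.5,0,0,-1],
  [0,0,0,10.5,0,0,-1],
  [0,0,0,10.5,0,0,-1],
  [0,0,0,10.5,0,0,-1],
  [0,0,0,0,0,0,-1],
])

```text
time_s: 12.82
eef_pos: [0.3974, -0.0626, 0.1351]
eef_rot: [-0.281, -0.649, -0.281, 0.649]
wrist_force: [-0.7, 0.4, -1.1]
opening: 0.263
```

```bash
cat >> h.py <<'E'
J=(.56038,.05046,.80252)
def j2w(x,y):
    a=J[2]; return np.array([J[0]+np.cos(a)*x-np.sin(a)*y, J[1]+np.sin(a)*x+np.cos(a)*y])
def w2j(p):
    a=J[2]; d=np.asarray(p)[:2]-J[:2]; return np.array([np.cos(a)*d[0]+np.sin(a)*d[1],-np.sin(a)*d[0]+np.cos(a)*d[1]])
def nose(L=.120):
    o,R=st(); n=o['eef_pos']-R[:,2]*L; print('nose jig mm',(w2j(n)*1000).round(1),'grip jig',(w2j(o['eef_pos'])*1000).round(1)); return n
E
python3 - <<'E'
from h import *
g=j2w(-.195,.038); delta(g[0],g[1],.0363,-134.02); nose()
c=snap('side','side5');crop(c,'c11',200,110,360,250,5)
E
```

```text
t12.82 pos [ 0.3974 -0.0626  0.1351] zyaw -133.2 F [-0.7  0.4 -1.1] op 0.263 q [-0.45 -0.08  2.12 -0.    1.11  0.3 ]
delta tool xyz [0.0988 0.0007 0.0005] rot [0.82 0.01 0.03] norm 0.099
nose jig mm [-74.5  40.4] grip jig [-194.5   38.6]
```

View pics/c11.png

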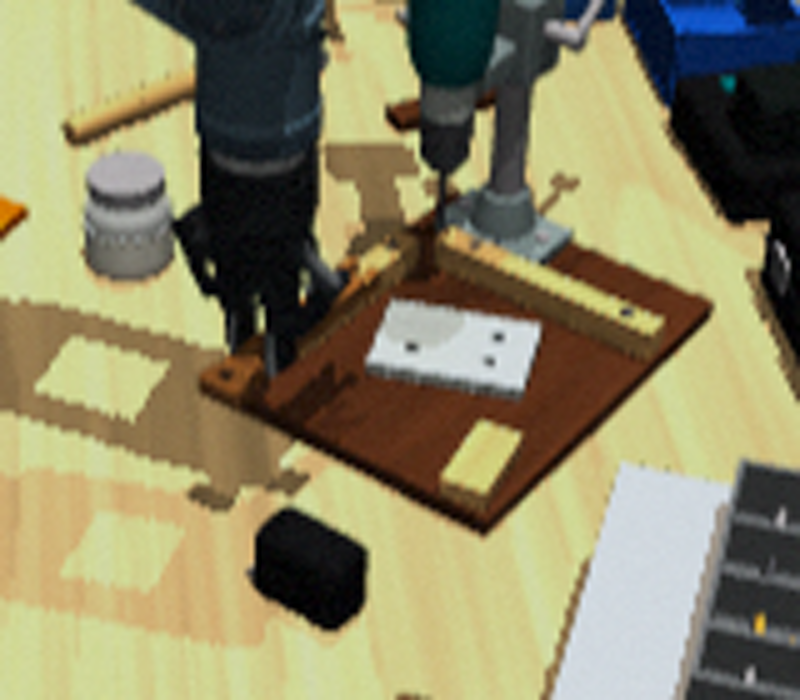

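Call:
drive_tool([
  [0.03,0,0,0.8,0,0,-1],
  [0.03,0,0,0,0,0,-1],
  [0.02,0,0,0,0,0,-1],
  [0.012,0,0,0,0,0,-1],
  [0.005,0,0,0,0,0,-1],
  [0,0,0,0,0,0,-1],
])

```text
time_s: 13.62
eef_pos: [0.3979, -0.0627, 0.0386]
eef_rot: [0.276, 0.651, 0.276, -0.651]
wrist_force: [-0.5, 0.8, -0.5]
opening: 0.26
```

```bash
python3 - <<'E'
from h import *
g=j2w(-.195,.038); delta(g[0],g[1],.0363,-134.02); nose()
c=snap('side','side6');crop(c,'c12',220,140,350,240,6)
c=snap('top','top4');crop(c,'c13',170,100,300,210,6)
E
```

```text
t13.62 pos [ 0.3979 -0.0627  0.0386] zyaw -134.04 F [-0.5  0.8 -0.5] op 0.26 q [-0.45  0.12  2.17 -0.    0.86  0.32]
delta tool xyz [0.0023 0.0002 0.0007] rot [-0.02 -0.   -0.01] norm 0.002
nose jig mm [-74.3  38.1] grip jig [-194.3   38.2]
```

View pics/c12.png

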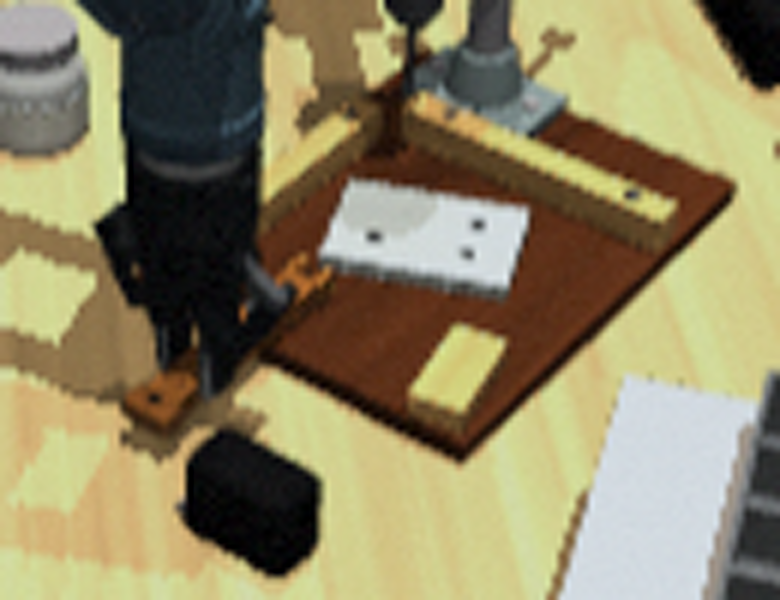

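View pics/c13.png

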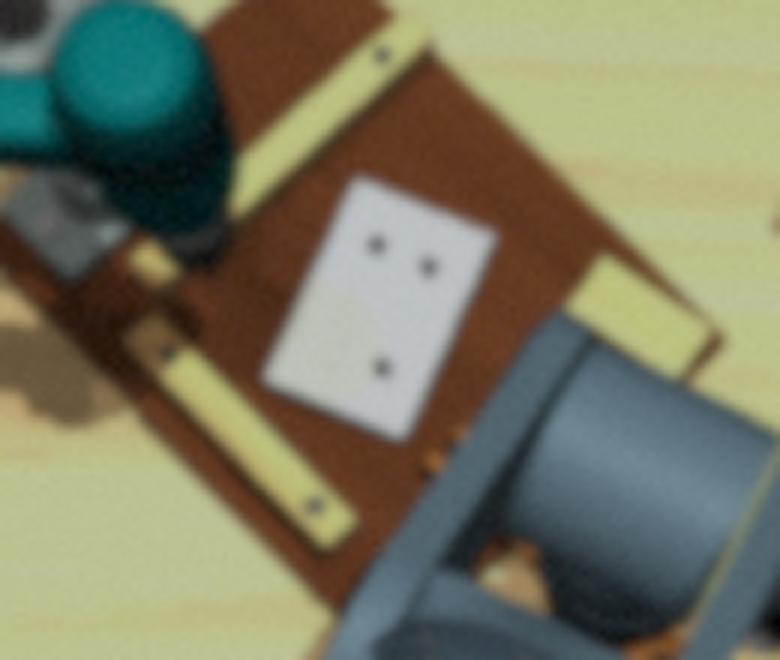

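Call:
drive_tool([
  [0.002,0,-0.005,0,0,0,-1],
  [0,0,-0.005,0,0,0,-1],
  [0,0,-0.005,0,0,0,-1],
  [0,0,-0.005,0,0,0,-1],
  [0,0,-0.005,0,0,0,-1],
  [0,0,-0.005,0,0,0,-1],
  [0,0,-0.005,0,0,0,-1],
  [0,0,-0.005,0,0,0,-1],
  [0,0,0,0,0,0,-1],
])

```text
time_s: 14.85
eef_pos: [0.4261, -0.0337, 0.0365]
eef_rot: [0.276, 0.651, 0.276, -0.651]
wrist_force: [-0.6, -0.5, -0.5]
opening: 0.266
```

```bash
cat >> h.py <<'E'
def plate(tag,u0=185,v0=105,u1=262,v1=190):
    c=snap('top',tag); crop(c,tag+'c',170,100,300,210,6)
    r,s_,XY=white_rect(c,u0,v0,u1,v1,.030)
    ctr=w2j(np.array(r[0])/1000)*1000; b=np.array([w2j(p/1000)*1000 for p in cv2.boxPoints(r)])
    print('plate size',np.round(r[1],1),'ctr jig',ctr.round(1),'ang deg',round(r[2]-np.degrees(J[2]),2),'corners',b.round(1).tolist(),'px',s_[4])
E
python3 - <<'E'
from h import *
delta(.4,0,.0363,-134.02); nose(); plate('top5')
E
```

```text
t14.85 pos [ 0.4261 -0.0337  0.0365] zyaw -134.08 F [-0.6 -0.5 -0.5] op 0.266 q [-0.36  0.18  2.11  0.    0.86  0.41]
delta tool xyz [ 0.0002 -0.0422 -0.0061] rot [-0.06 -0.03 -0.03] norm 0.043
nose jig mm [-33.8  37.9] grip jig [-153.8   38.1]
plate size [ 84.4 124. ] ctr jig [20.   1.2] ang deg 13.55 corners [[-35.6, 51.6], [-6.5, -68.9], [75.6, -49.1], [46.5, 71.4]] px 984
```

View pics/top5c.png

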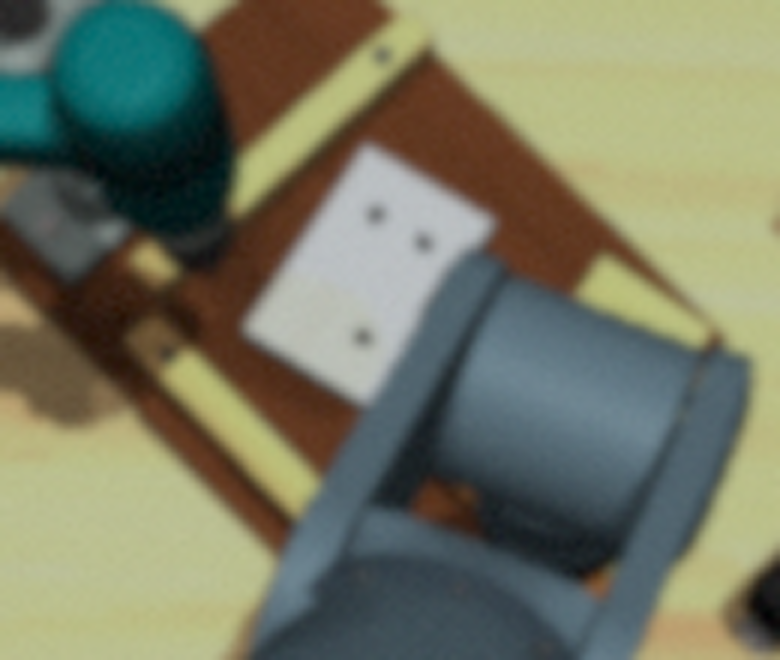

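Call:
drive_tool([
  [0,0,-0.005,0,0,0,-1],
  [0,0,-0.005,0,0,0,-1],
  [0,0,-0.005,0,0,0,-1],
  [0,0,-0.004,0,0,0,-1],
  [0,0,0,0,0,0,-1],
])

```text
time_s: 15.52
eef_pos: [0.4393, -0.0201, 0.0365]
eef_rot: [0.276, 0.651, 0.276, -0.651]
wrist_force: [0.0, -0.2, -0.7]
opening: 0.259
```

```bash
python3 - <<'E'
from h import *
delta(.4,0,.0363,-134.02); nose(); plate('top6')
c=snap('side','side7');crop(c,'c14',220,130,350,230,6)
E
```

```text
t15.53 pos [ 0.4393 -0.0201  0.0365] zyaw -134.07 F [ 0.  -0.2 -0.7] op 0.259 q [-0.32  0.2   2.08  0.    0.87  0.45]
delta tool xyz [ 0.0002 -0.0422  0.0129] rot [-0.05 -0.03 -0.03] norm 0.044
nose jig mm [-14.9  38. ] grip jig [-134.9   38.1]
plate size [ 82.4 125.3] ctr jig [32.1 -4.5] ang deg 2.39 corners [[-11.6, 56.4], [-6.4, -68.8], [75.9, -65.3], [70.7, 59.8]] px 840
```

View pics/top6c.png

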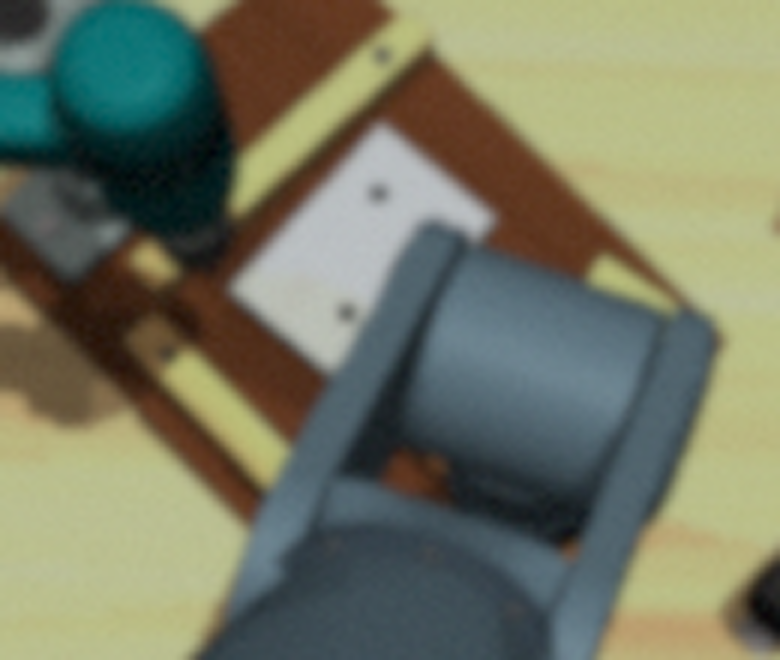

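View pics/c14.png

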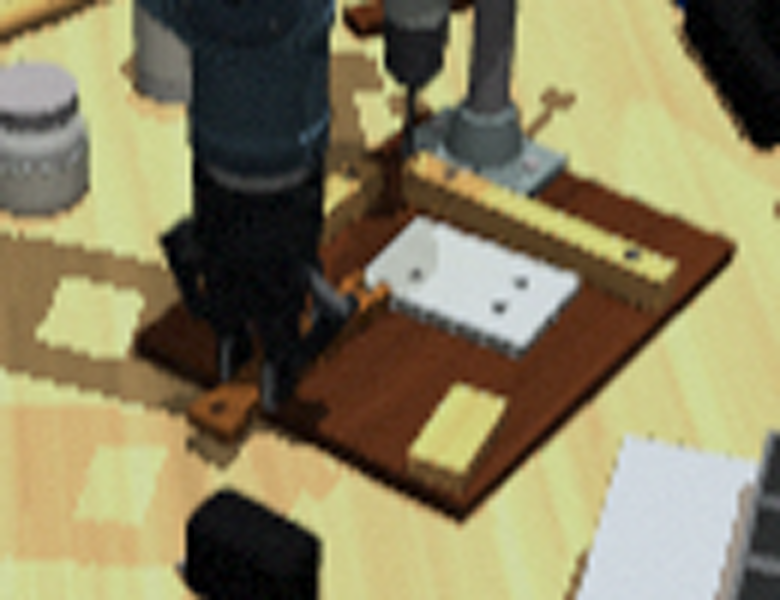

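Call:
drive_tool([
  [0,0,0.007,0,0,0,-1],
  [0,0.018,0.003,0,0,0,-1],
  [0,0.02,0,0,0,0,-1],
  [0,0,-0.005,0,0,0,-1],
  [0,0,-0.005,0,0,0,-1],
  [0,0,-0.005,0,0,0,-1],
  [0,0,-0.005,0,0,0,-1],
  [0,0,-0.005,0,0,0,-1],
  [0,0,-0.004,0,0,0,-1],
  [0,0,0,0,0,0,-1],
])

```text
time_s: 16.88
eef_pos: [0.4797, -0.0328, 0.0365]
eef_rot: [0.276, 0.651, 0.276, -0.651]
wrist_force: [0.4, 0.2, -2.2]
opening: 0.262
```

```bash
python3 - <<'E'
from h import *
delta(.4,0,.0363,-134.02); nose(); plate('top7')
E
```

```text
t16.88 pos [ 0.4797 -0.0328  0.0365] zyaw -134.07 F [ 0.4  0.2 -2.2] op 0.262 q [-0.32  0.28  1.97  0.    0.89  0.45]
delta tool xyz [ 0.0002 -0.0801  0.0319] rot [-0.05 -0.03 -0.03] norm 0.086
nose jig mm [4.1 0.1] grip jig [-115.9    0.2]
plate size [ 81.7 124.5] ctr jig [46.4 -8.5] ang deg 2.48 corners [[2.9, 52.0], [8.3, -72.4], [90.0, -68.9], [84.6, 55.5]] px 813
```

View pics/top7c.png

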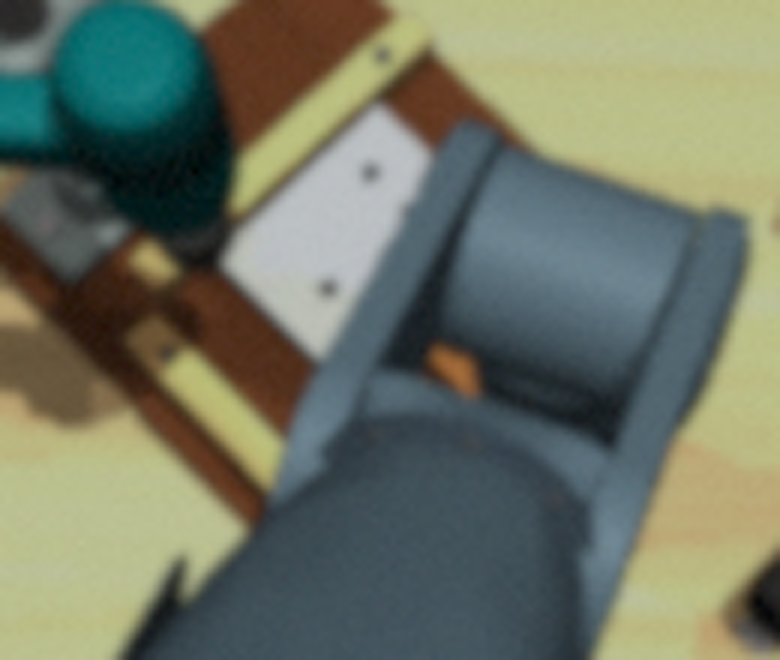

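Call:
drive_tool([
  [0,-0.004,-0.002,0,0,0,-1],
  [0,-0.003,-0.002,0,0,0,-1],
  [0,0,-0.001,0,0,0,-1],
  [0,0,0,0,0,0,-1],
])

```text
time_s: 17.42
eef_pos: [0.477, -0.0274, 0.0366]
eef_rot: [-0.277, -0.65, -0.274, 0.652]
wrist_force: [-6.5, -16.9, 0.9]
opening: 0.257
```

```bash
python3 - <<'E'
from h import *
delta(.4,0,.0363,-134.02); nose()
E
```

```text
t17.43 pos [ 0.477  -0.0274  0.0366] zyaw -134.14 F [ -6.5 -16.9   0.9] op 0.257 q [-0.3   0.27  1.98 -0.01  0.89  0.47]
delta tool xyz [ 0.0003 -0.0744  0.034 ] rot [-0.12  0.25 -0.11] norm 0.082
nose jig mm [6.1 5.6] grip jig [-113.9    5.8]
```

Call:
drive_tool([
  [0,0,0.01,0,0,0,-1],
  [0,0,0.03,0,0,0,-1],
  [-0.03,0,0.03,0,0,0,-1],
  [-0.05,0,0.03,0,0,0,-1],
  [-0.05,0,0,10.5,0,0,-1],
  [0,0,0,0,0,0,-1],
])

```text
time_s: 18.18
eef_pos: [0.4106, -0.0979, 0.1705]
eef_rot: [0.217, 0.676, 0.212, -0.671]
wrist_force: [0.1, -0.8, -1.5]
opening: 0.259
```

```bash
python3 - <<'E'
from h import *
delta(*j2w(.05,-.215),.15,-44.02); nose(); plate('top8')
c=load('top0');P=pts(c)
for v in range(50,130,8): print(v,[tuple(P[v,u].round(2)) for u in(240,270,290,305,320)])
c=snap('side','side8');crop(c,'c15',220,130,350,230,6)
E
```

```text
t18.18 pos [ 0.4106 -0.0979  0.1705] zyaw -144.69 F [ 0.1 -0.8 -1.5] op 0.259 q [-0.52 -0.1   2.05  0.    1.18  0.44]
delta tool xyz [ 0.0231  0.1674 -0.2968] rot [-100.67    0.22   -0.56] norm 0.342
nose jig mm [-92.8 -17.5] grip jig [-210.8    4.7]
plate size [ 87.2 122.3] ctr jig [47.  -6.6] ang deg -0.56 corners [[4.1, 54.9], [2.9, -67.4], [90.0, -68.2], [91.2, 54.1]] px 1006
50 [(np.float64(0.87), np.float64(0.05), np.float64(0.09)), (np.float64(0.87), np.float64(-0.05), np.float64(0.09)), (np.float64(0.87), np.float64(-0.11), np.float64(0.09)), (np.float64(0.87), np.float64(-0.16), np.float64(0.09)), (np.float64(0.85), np.float64(-0.2), np.float64(0.12))]
58 [(np.float64(0.84), np.float64(0.04), np.float64(0.09)), (np.float64(0.84), np.float64(-0.05), np.float64(0.09)), (np.float64(0.84), np.float64(-0.11), np.float64(0.09)), (np.float64(0.85), np.float64(-0.16), np.float64(0.09)), (np.float64(0.83), np.float64(-0.2), np.float64(0.12))]
66 [(np.float64(0.82), np.float64(0.04), np.float64(0.07)), (np.float64(0.82), np.float64(-0.05), np.float64(0.08)), (np.float64(0.82), np.floa
[... 1447 characters left out ...]
loat64(-0.0)), (np.float64(0.72), np.float64(-0.17), np.float64(-0.0)), (np.float64(0.68), np.float64(-0.2), np.float64(0.11))]
114 [(np.float64(0.68), np.float64(0.04), np.float64(0.02)), (np.float64(0.69), np.float64(-0.06), np.float64(-0.0)), (np.float64(0.69), np.float64(-0.12), np.float64(-0.0)), (np.float64(0.7), np.float64(-0.17), np.float64(0.0)), (np.float64(0.65), np.float64(-0.2), np.float64(0.11))]
122 [(np.float64(0.65), np.float64(0.04), np.float64(0.02)), (np.float64(0.67), np.float64(-0.06), np.float64(-0.0)), (np.float64(0.67), np.float64(-0.12), np.float64(0.0)), (np.float64(0.67), np.float64(-0.17), np.float64(-0.0)), (np.float64(0.63), np.float64(-0.2), np.float64(0.11))]
```

View pics/top8c.png

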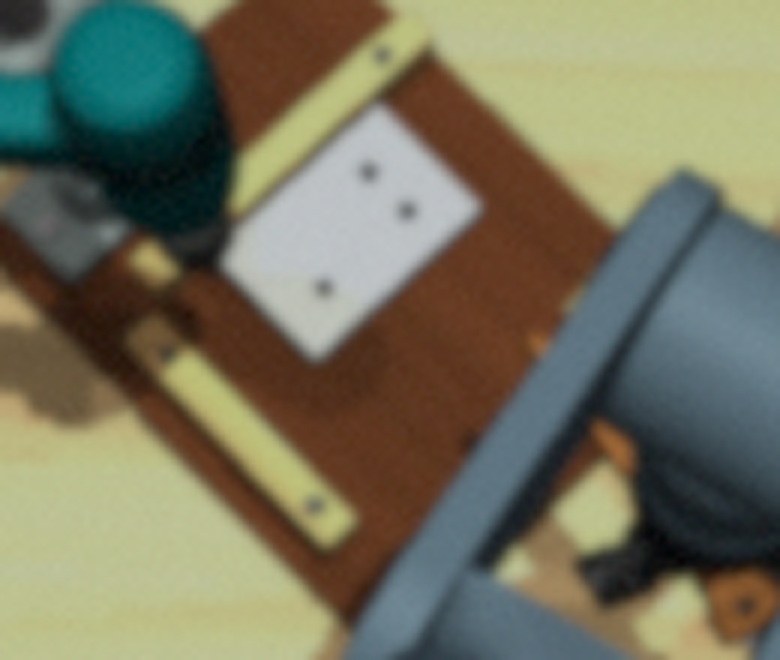

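View pics/c15.png

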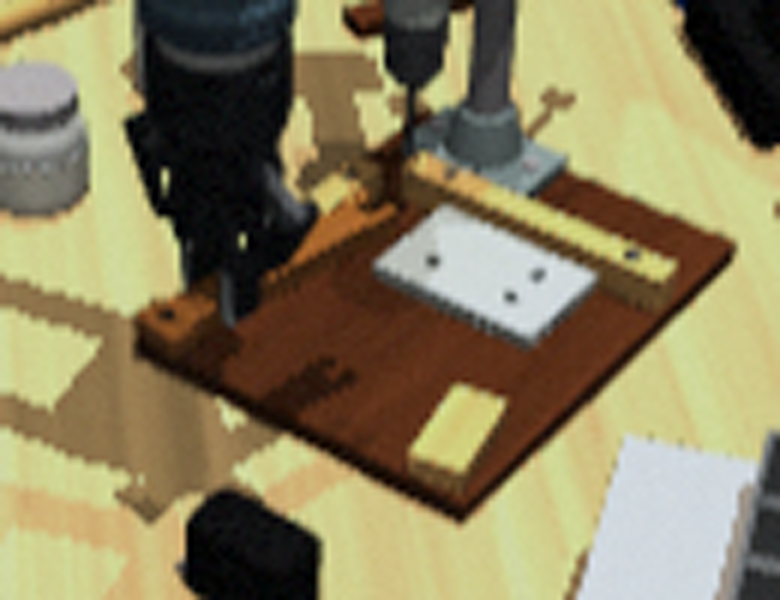

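Call:
drive_tool([
  [0,0.027,-0.048,0,0,0,-1],
  [0,0.027,-0.048,0,0,0,-1],
  [0,0.027,-0.048,0,0,0,-1],
  [0,0.027,-0.048,0,0,0,-1],
  [0,0.027,-0.048,0,0,0,-1],
  [0,0.027,-0.048,0,0,0,-1],
  [0,0,0,-10.5,0,0,-1],
  [0,0,0,-10.5,0,0,-1],
  [0,0,0,-10.5,0,0,-1],
  [0,0,0,-10.5,0,0,-1],
])

```text
time_s: 19.52
eef_pos: [0.7353, -0.0606, 0.1624]
eef_rot: [-0.443, -0.549, -0.446, 0.551]
wrist_force: [-0.3, -0.4, -1.4]
opening: 0.264
```

Call:
drive_tool([
  [0,0,0,-10.5,0,0,-1],
  [0,0,0,-10.5,0,0,-1],
  [0,0,0,-10.5,0,0,-1],
  [0,0,0,-10.5,0,0,-1],
  [0,0,0,-10.5,0,0,-1],
  [0,0,0,-6,0,0,-1],
  [0,0,0,0,0,0,-1],
])

```text
time_s: 20.4
eef_pos: [0.7355, -0.0608, 0.1631]
eef_rot: [0.654, 0.265, 0.657, -0.265]
wrist_force: [0.1, 0.4, -1.3]
opening: 0.263
```

```bash
python3 - <<'E'
from h import *
delta(*j2w(.05,-.207),.0365,-44.02); nose()
c=snap('side','side9');crop(c,'c16',220,80,380,220,5)
E
```

```text
t20.40 pos [ 0.7355 -0.0608  0.1631] zyaw -44.06 F [ 0.1  0.4 -1.3] op 0.263 q [-0.24  0.61  1.2   0.    1.34 -1.04]
delta tool xyz [0.1266 0.0086 0.0043] rot [-0.04 -0.23  0.12] norm 0.127
nose jig mm [ 41.8 -83.2] grip jig [  41.7 -203.2]
```

View pics/c16.png

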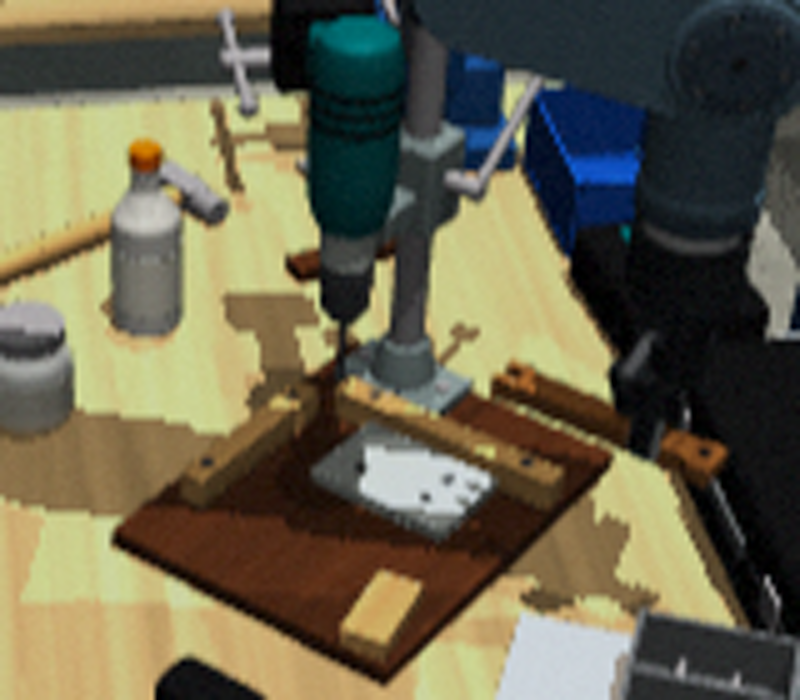

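Call:
drive_tool([
  [0.04,0.0055,0,0,0,0,-1],
  [0.04,0,0,0,0,0,-1],
  [0.025,0,0,0,0,0,-1],
  [0.012,0,0,0,0,0,-1],
  [0.006,0,0,0,0,0,-1],
  [0,0,0,0,0,0,-1],
])

```text
time_s: 21.2
eef_pos: [0.7412, -0.0578, 0.0443]
eef_rot: [0.656, 0.266, 0.655, -0.265]
wrist_force: [0.3, 0.5, -0.3]
opening: 0.261
```

```bash
python3 - <<'E'
from h import *
delta(*j2w(.047,-.204),.0365,-44.02); nose()
E
```

```text
t21.20 pos [ 0.7412 -0.0578  0.0443] zyaw -44.1 F [ 0.3  0.5 -0.3] op 0.261 q [-0.24  0.74  1.24 -0.    1.16 -1.04]
delta tool xyz [ 0.0078 -0.0008 -0.0013] rot [-0.08  0.07 -0.04] norm 0.008
nose jig mm [ 48.  -85.3] grip jig [  47.8 -205.3]
```

Call:
drive_tool([
  [0.005,-0.001,0,0,0,0,-1],
  [0.003,0,-0.005,0,0,0,-1],
  [0,0,-0.006,0,0,0,-1],
  [0,0,-0.005,0,0,0,-1],
  [0,0,-0.005,0,0,0,-1],
  [0,0,-0.005,0,0,0,-1],
  [0,0,-0.005,0,0,0,-1],
  [0,0,-0.005,0,0,0,-1],
  [0,0,0,0,0,0,-1],
])

```text
time_s: 22.32
eef_pos: [0.7135, -0.0327, 0.0353]
eef_rot: [0.655, 0.265, 0.656, -0.265]
wrist_force: [-0.2, 0.0, -0.7]
opening: 0.262
```

```bash
python3 - <<'E'
from h import *
delta(*j2w(.047,-.204),.0365,-44.02); nose(); plate('top9')
c=snap('side','side10');crop(c,'c17',220,110,360,240,6)
E
```

```text
t22.32 pos [ 0.7135 -0.0327  0.0353] zyaw -44.07 F [-0.2  0.  -0.7] op 0.262 q [-0.21  0.7   1.33  0.    1.11 -1.01]
delta tool xyz [-0.0012  0.0004  0.0361] rot [-0.05 -0.05  0.02] norm 0.036
nose jig mm [ 46.7 -47.9] grip jig [  46.6 -167.9]
plate size [ 50.5 207.8] ctr jig [-35.6 108.4] ang deg -44.32 corners [[18.9, 200.4], [-126.2, 51.7], [-90.1, 16.4], [55.1, 165.1]] px 636
```

View pics/top9c.png

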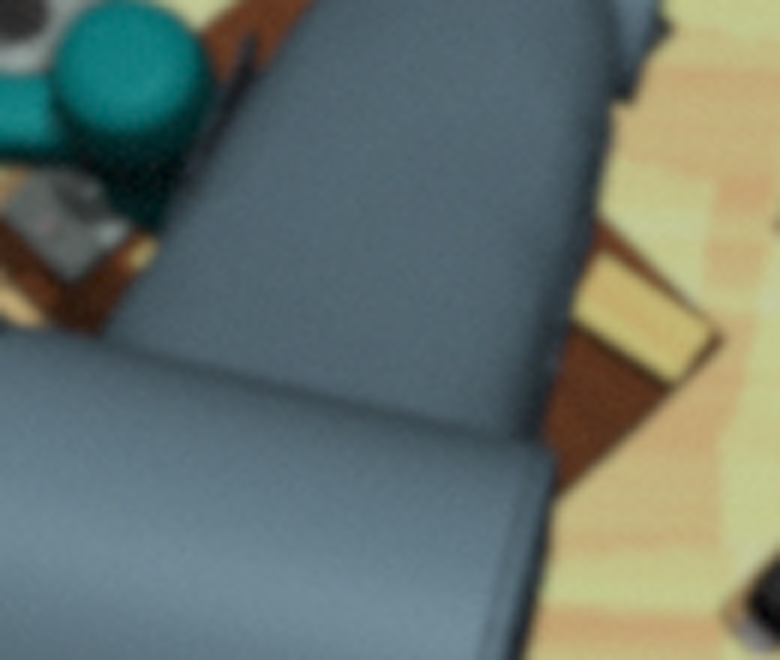

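View pics/c17.png

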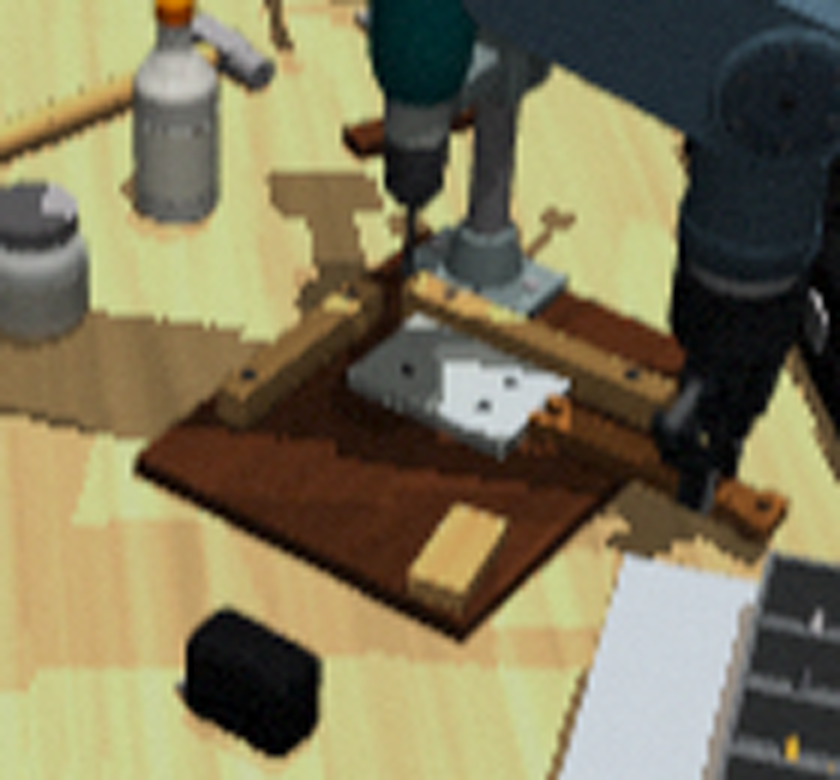

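```bash
python3 - <<'E'
from h import *
c=load('top9');P=pts(c);c0=load('top0');P0=pts(c0)
for v in range(100,165,6):
    row=[]
    for u in range(180,235,4): row.append('%d:(%.2f,%.2f,%.2f)'%(u,*P[v,u]))
    print(v,' '.join(row))
print(P0[115,198],P0[120,190],P0[120,165],P0[105,130])
E
```

```text
100 180:(0.63,0.19,0.25) 184:(0.64,0.18,0.23) 188:(0.58,0.15,0.37) 192:(0.58,0.14,0.37) 196:(0.73,0.19,0.00) 200:(0.73,0.18,-0.00) 204:(0.73,0.16,-0.00) 208:(0.73,0.15,0.02) 212:(0.73,0.13,0.01) 216:(0.73,0.12,0.02) 220:(0.73,0.11,0.02) 224:(0.52,0.05,0.51) 228:(0.52,0.04,0.51) 232:(0.52,0.04,0.52)
106 180:(0.56,0.16,0.37) 184:(0.56,0.16,0.37) 188:(0.56,0.15,0.37) 192:(0.56,0.14,0.37) 196:(0.56,0.13,0.37) 200:(0.56,0.12,0.37) 204:(0.71,0.16,0.02) 208:(0.71,0.15,0.02) 212:(0.50,0.07,0.53) 216:(0.71,0.12,0.02) 220:(0.50,0.06,0.53) 224:(0.50,0.05,0.54) 228:(0.50,0.04,0.53) 232:(0.50,0.03,0.54)
112 180:(0.55,0.16,0.37) 184:(0.55,0.15,0.37) 188:(0.55,0.15,0.37) 192:(0.55,0.14,0.37) 196:(0.55,0.13,0.37) 200:(0.55,0.12,0.37) 204:(0.56,0.11,0.35) 208:(0.48,0.08,0.54) 212:(0.49,0.07,0.51) 216:(0.48,0.06,0.55) 220:(0.48,0.05,0.55) 224:(0.48,0.05,0.56) 228:(0.48,0.04,0.55) 232:(0.48,0.03,0.55)
118 180:(0.54,0.17,0.36) 184:(0.53,0.15,0.37) 188:(0.53,0.14,0.37) 192:(0.53,0.14,0.37) 196:(0.54,0.13,0.37) 200:(0.54,0.12,0.36) 204:(0.54,0.11,0.35) 208:(0.47,0.08,0.54) 212:(0.46,0.07,0.56) 216:(0.46,0
[... 1619 characters left out ...]
0.21,0.02) 188:(0.37,0.09,0.64) 192:(0.37,0.09,0.65) 196:(0.37,0.08,0.65) 200:(0.37,0.07,0.65) 204:(0.37,0.07,0.65) 208:(0.37,0.06,0.65) 212:(0.37,0.05,0.65) 216:(0.37,0.05,0.64) 220:(0.38,0.04,0.64) 224:(0.38,0.04,0.64) 228:(0.38,0.03,0.64) 232:(0.38,0.02,0.64)
160 180:(0.35,0.10,0.69) 184:(0.35,0.09,0.68) 188:(0.35,0.09,0.68) 192:(0.35,0.08,0.68) 196:(0.36,0.07,0.67) 200:(0.36,0.07,0.67) 204:(0.36,0.06,0.66) 208:(0.36,0.06,0.66) 212:(0.36,0.05,0.66) 216:(0.36,0.05,0.66) 220:(0.36,0.04,0.66) 224:(0.36,0.03,0.65) 228:(0.36,0.03,0.65) 232:(0.36,0.02,0.65)
[0.54212455 0.12226387 0.36841392] [0.52947788 0.14003572 0.36830186] [0.54760241 0.21051496 0.31308495] [0.5771869  0.29346311 0.32867729]
```

View pics/side10.png

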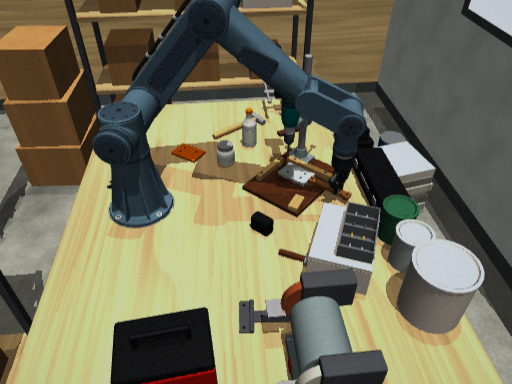

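View pics/top9.png

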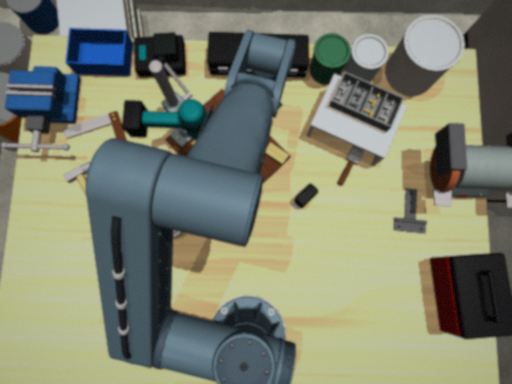

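Call:
drive_tool([
  [0,0,-0.005,0,0,0,-1],
  [0,0,-0.005,0,0,0,-1],
  [0,0,-0.005,0,0,0,-1],
  [0,0,-0.004,0,0,0,-1],
  [0,0,0,0,0,0,-1],
])

```text
time_s: 23.05
eef_pos: [0.6999, -0.0195, 0.0353]
eef_rot: [0.655, 0.265, 0.656, -0.265]
wrist_force: [-0.6, -0.4, -1.2]
opening: 0.261
```

```bash
python3 - <<'E'
from h import *
delta(*j2w(.047,-.204),.0365,-44.02); nose()
c=snap('side','side11');crop(c,'c18',230,130,330,220,8)
E
```

```text
t23.05 pos [ 0.6999 -0.0195  0.0353] zyaw -44.07 F [-0.6 -0.4 -1.2] op 0.261 q [-0.2   0.67  1.38  0.    1.09 -1.  ]
delta tool xyz [-0.0013  0.0004  0.0551] rot [-0.05 -0.05  0.02] norm 0.055
nose jig mm [ 46.7 -28.9] grip jig [  46.6 -148.9]
```

View pics/c18.png

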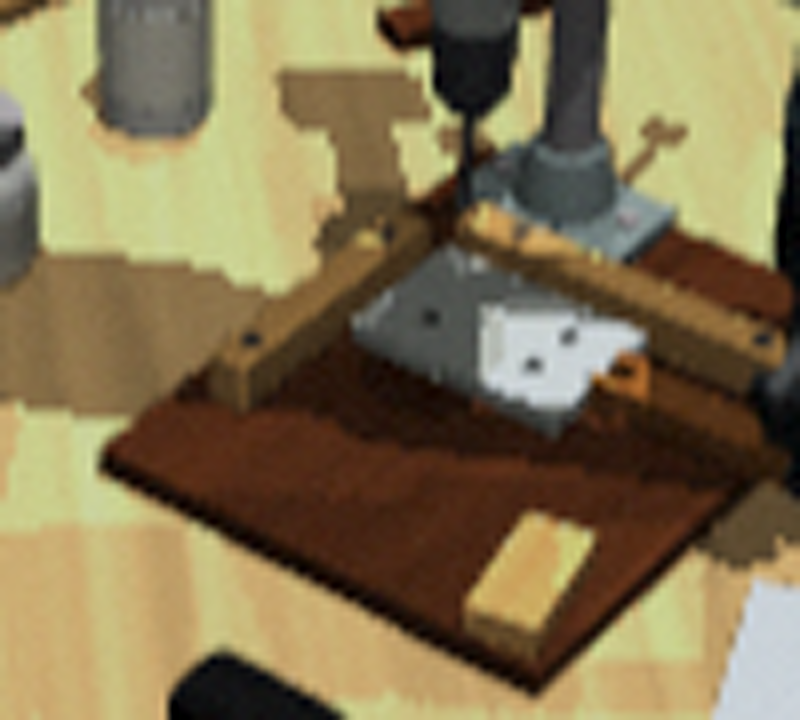

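Call:
drive_tool([
  [0,0,-0.003,0,0,0,-1],
  [0,0,-0.002,0,0,0,-1],
  [0,0,0,0,0,0,-1],
])

```text
time_s: 23.48
eef_pos: [0.6967, -0.0164, 0.0354]
eef_rot: [0.655, 0.265, 0.655, -0.265]
wrist_force: [1.1, -0.1, -0.4]
opening: 0.262
```

Call:
drive_tool([
  [0,0,-0.0015,0,0,0,-1],
  [0,0,0,0,0,0,-1],
])

```text
time_s: 23.72
eef_pos: [0.6963, -0.0162, 0.0358]
eef_rot: [0.656, 0.265, 0.655, -0.266]
wrist_force: [2.6, -1.9, -1.6]
opening: 0.264
```

Call:
drive_tool([
  [0,0,-0.0015,0,0,0,-1],
  [0,0,0,0,0,0,-1],
])

```text
time_s: 23.98
eef_pos: [0.6963, -0.016, 0.0364]
eef_rot: [0.657, 0.265, 0.654, -0.266]
wrist_force: [5.7, -5.6, -1.3]
opening: 0.266
```

Call:
drive_tool([
  [0,0,-0.0015,0,0,0,-1],
  [0,0,0,0,0,0,-1],
])

```text
time_s: 24.22
eef_pos: [0.6962, -0.016, 0.037]
eef_rot: [0.658, 0.265, 0.653, -0.266]
wrist_force: [7.2, -8.5, -1.7]
opening: 0.266
```

```bash
python3 - <<'E'
from h import *
delta(*j2w(.047,-.204),.0365,-44.02); nose()
E
```

```text
t24.23 pos [ 0.6962 -0.016   0.037 ] zyaw -44.11 F [ 7.2 -8.5 -1.7] op 0.266 q [-0.19  0.66  1.39 -0.    1.08 -0.99]
delta tool xyz [0.0009 0.0005 0.0601] rot [-0.09  0.4  -0.1 ] norm 0.06
nose jig mm [ 46.8 -23.9] grip jig [  46.6 -143.9]
```

Call:
drive_tool([
  [0,0,0.004,0,0,0,-1],
  [0,0,0.01,0,0,0,-1],
  [0,0,0.025,0,0,0,-1],
  [0,0,0.025,0,0,0,-1],
  [-0.045,0,0,0,0,0,-1],
  [-0.05,0,0,0,0,0,-1],
  [-0.04,0,0,10,0,0,-1],
  [0,0,0,10,0,0,-1],
  [0,0,0,10,0,0,-1],
  [0,0,0,10,0,0,-1],
])

```text
time_s: 25.48
eef_pos: [0.7392, -0.0576, 0.1699]
eef_rot: [0.523, 0.475, 0.524, -0.475]
wrist_force: [0.1, -0.3, -0.5]
opening: 0.262
```

Call:
drive_tool([
  [0,0,0,10,0,0,-1],
  [0,0,0,10,0,0,-1],
  [0,0,0,10,0,0,-1],
  [0,0,0,10,0,0,-1],
  [0,0,0,10,0,0,-1],
  [0,-0.02,0.04,0,0,0,-1],
  [0,-0.04,0.04,0,0,0,-1],
  [0,-0.04,0.04,0,0,0,-1],
  [0,-0.04,0.04,0,0,0,-1],
])

```text
time_s: 26.6
eef_pos: [0.5257, -0.0752, 0.1701]
eef_rot: [-0.275, -0.651, -0.276, 0.651]
wrist_force: [0.3, -1.0, 0.3]
opening: 0.265
```

```bash
python3 - <<'E'
from h import *
delta(*j2w(-.195,.045),.12,-134.02); nose()
E
```

```text
t26.60 pos [ 0.5257 -0.0752  0.1701] zyaw -134.08 F [ 0.3 -1.   0.3] op 0.265 q [-0.37  0.16  1.78  0.    1.2   0.4 ]
delta tool xyz [ 0.0502 -0.1072  0.0806] rot [-0.06  0.01  0.08] norm 0.143
nose jig mm [  5.5 -62.5] grip jig [-114.5  -62.3]
```

Call:
drive_tool([
  [0,-0.035,0.03,0,0,0,-1],
  [0,-0.035,0.03,0,0,0,-1],
  [0,-0.035,0.02,0,0,0,-1],
  [0,0,0,0,0,0,-1],
])

```text
time_s: 27.1
eef_pos: [0.3942, -0.0588, 0.1699]
eef_rot: [-0.275, -0.651, -0.276, 0.652]
wrist_force: [-0.3, -0.7, -1.3]
opening: 0.261
```

```bash
python3 - <<'E'
from h import *
delta(*j2w(-.195,.045),.12,-134.02); nose()
c=snap('top','top10');crop(c,'c19',175,100,285,190,7)
c=snap('side','side12');crop(c,'c20',235,130,335,210,8)
E
```

```text
t27.10 pos [ 0.3942 -0.0588  0.1699] zyaw -134.1 F [-0.3 -0.7 -1.3] op 0.261 q [-0.45 -0.15  2.1   0.    1.2   0.32]
delta tool xyz [ 0.0499 -0.0013  0.001 ] rot [-0.08  0.02  0.13] norm 0.05
nose jig mm [-74.   43.4] grip jig [-194.    43.6]
```

View pics/c19.png

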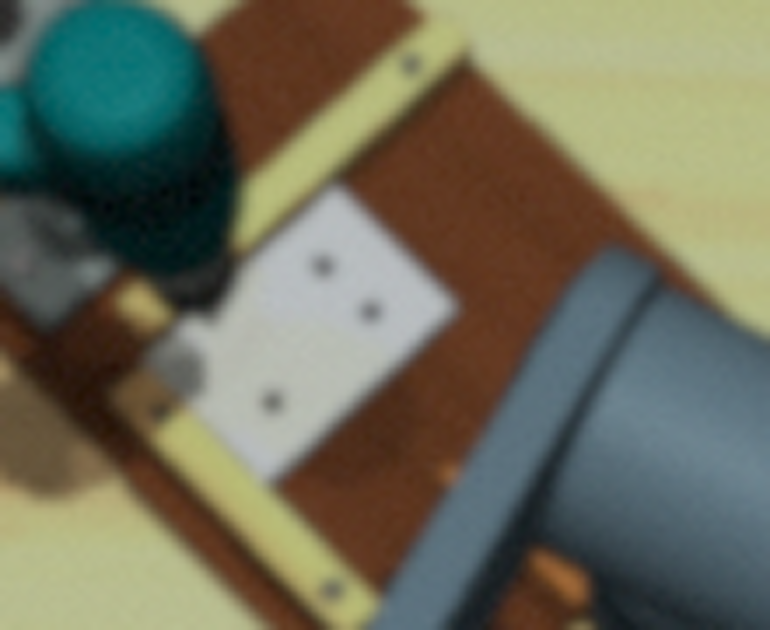

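View pics/c20.png

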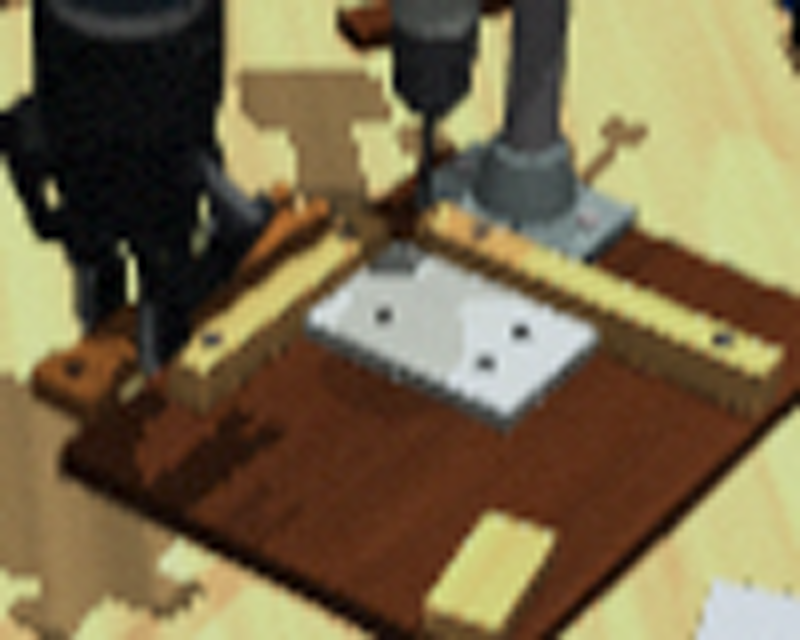

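```bash
cat >> h.py <<'E'
from scipy.ndimage import map_coordinates, gaussian_filter
def edges(tag):
    c=load(tag); g=gaussian_filter(c['img'].astype(float).mean(-1),.6)
    def scan(fix,rng,ax):
        out=[]
        for f in fix:
            s=np.linspace(*rng,161)
            J_=np.array([[v,f] if ax==0 else [f,v] for v in s])
            W=np.array([np.r_[j2w(*(p/1000)),.030] for p in J_]); uv=project(c,W)
            I=map_coordinates(g,[uv[:,1],uv[:,0]],order=1); d=np.gradient(I,s); k=np.argmax(d); 
            lo=max(k-12,0);w=np.clip(d[lo:k+13],0,None); out.append((w*s[lo:k+13]).sum()/w.sum())
        out=np.array(out); p=np.polyfit(fix,out,1); r=out-np.polyval(p,fix); return out,p,r.std()
    ox,px,rx=scan(np.arange(-8,92,6.),(-5,25),0)
    oy,py,ry=scan(np.arange(18,84,6.),(-35,-5),1)
    print('-x edge: x at y=40: %.2f (want 10) slope deg %.2f resid %.2f'%(np.polyval(px,40),np.degrees(px[0]),rx),ox.round(1))
    print('-y edge: y at x=50: %.2f (want -20) slope deg %.2f resid %.2f'%(np.polyval(py,50),np.degrees(py[0]),ry),oy.round(1))
E
python3 - <<'E'
from h import *
edges('top10'); edges('side12')
E
```

```text
-x edge: x at y=40: 4.28 (want 10) slope deg 0.28 resid 0.70 [3.6 4.7 3.8 3.1 4.4 4.9 5.4 4.2 4.5 4.7 3.6 4.2 4.2 2.9 4.2 4.9 5.5]
-y edge: y at x=50: -23.54 (want -20) slope deg -0.18 resid 0.47 [-23.3 -23.9 -23.1 -23.3 -24.1 -23.3 -23.  -24.3 -23.8 -22.8 -24. ]
-x edge: x at y=40: 2.02 (want 10) slope deg 0.64 resid 1.25 [ 2.5  2.1 -0.1  2.2  2.9 -0.3  0.9  3.3  0.6  3.   2.2  2.   4.6  0.9
  1.6  4.   2. ]
-y edge: y at x=50: -25.94 (want -20) slope deg 1.22 resid 1.36 [-25.  -25.1 -27.5 -26.2 -27.3 -27.1 -27.7 -26.  -25.3 -26.1 -22.6]
```

```bash
python3 - <<'E'
from h import *
c=load('side12'); crop(c,'c21',255,152,312,190,14)
im=cv2.imread('pics/c21.png')
S=14
def L(pts3,col):
    uv=project(c,np.array(pts3)); uv=(uv-[255,152]+.5)*S-.5
    cv2.polylines(im,[uv.round().astype(int)],False,col,1)
def jp(x,y,z): return np.r_[j2w(x/1000,y/1000),z/1000]
L([jp(90,-108,46),jp(90,92,46)],(0,0,255)); L([jp(-70,100,46),jp(82,100,46)],(0,0,255))
L([jp(90,-108,18),jp(90,92,18)],(255,0,0)); L([jp(-70,100,18),jp(82,100,18)],(255,0,0))
L([jp(10,-20,30),jp(90,-20,30),jp(90,100,30),jp(10,100,30),jp(10,-20,30)],(0,255,0))
cv2.imwrite('pics/c21.png',im)
E
```

```text
(no output)
```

View pics/c21.png

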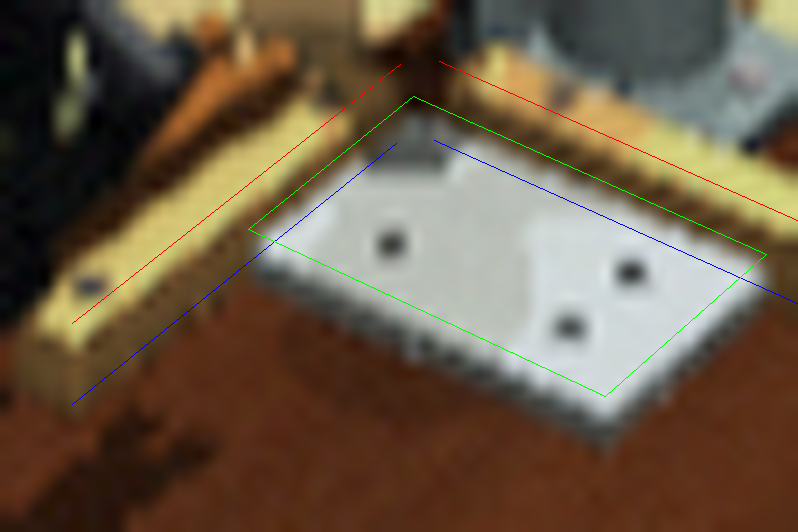

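Call:
drive_tool([
  [0.04,0.002,0,0,0,0,-1],
  [0.04,0,0,0,0,0,-1],
  [0.03,0,0,0,0,0,-1],
  [0.015,0,0,0,0,0,-1],
  [0.008,0,0,0,0,0,-1],
  [0,0,0,0,0,0,-1],
])

```text
time_s: 27.95
eef_pos: [0.3984, -0.0614, 0.0372]
eef_rot: [-0.276, -0.651, -0.276, 0.651]
wrist_force: [0.5, -0.3, -0.6]
opening: 0.267
```

```bash
python3 - <<'E'
from h import *
delta(*j2w(-.195,.041),.0365,-134.02); nose()
E
```

```text
t27.95 pos [ 0.3984 -0.0614  0.0372] zyaw -134.08 F [ 0.5 -0.3 -0.6] op 0.267 q [-0.45  0.13  2.16  0.    0.85  0.32]
delta tool xyz [ 0.0007 -0.0023  0.002 ] rot [-0.06  0.01  0.04] norm 0.003
nose jig mm [-73.   38.6] grip jig [-193.    38.7]
```

Call:
drive_tool([
  [0,-0.002,-0.01,0,0,0,-1],
  [0,0,-0.015,0,0,0,-1],
  [0,0,-0.015,0,0,0,-1],
  [0,0,-0.015,0,0,0,-1],
  [0,0,-0.01,0,0,0,-1],
  [0,0,-0.005,0,0,0,-1],
  [0,0,-0.003,0,0,0,-1],
  [0,0,0,0,0,0,-1],
])

```text
time_s: 28.95
eef_pos: [0.4473, -0.0075, 0.0373]
eef_rot: [-0.276, -0.651, -0.276, 0.651]
wrist_force: [0.4, -0.2, -1.3]
opening: 0.264
```

```bash
python3 - <<'E'
from h import *
delta(*j2w(-.195,.041),.0365,-134.02); nose()
E
```

```text
t28.95 pos [ 0.4473 -0.0075  0.0373] zyaw -134.09 F [ 0.4 -0.2 -1.3] op 0.264 q [-0.28  0.21  2.06 -0.    0.87  0.49]
delta tool xyz [0.0009 0.0001 0.0747] rot [-0.07  0.01  0.01] norm 0.075
nose jig mm [-0.3 40.9] grip jig [-120.3   41. ]
```

Call:
drive_tool([
  [0,0,-0.003,0,0,0,-1],
  [0,0,-0.002,0,0,0,-1],
  [0,0,0,0,0,0,-1],
])

```text
time_s: 29.32
eef_pos: [0.4509, -0.0039, 0.0375]
eef_rot: [0.276, 0.651, 0.276, -0.651]
wrist_force: [-0.3, 0.3, -1.5]
opening: 0.265
```

Call:
drive_tool([
  [0,0,-0.0015,0,0,0,-1],
  [0,0,0,0,0,0,-1],
])

```text
time_s: 29.58
eef_pos: [0.4517, -0.0029, 0.0374]
eef_rot: [-0.276, -0.651, -0.276, 0.651]
wrist_force: [-0.8, -0.8, -0.7]
opening: 0.26
```

Call:
drive_tool([
  [0,0,-0.0015,0,0,0,-1],
  [0,0,0,0,0,0,-1],
])

```text
time_s: 29.82
eef_pos: [0.4517, -0.0025, 0.0371]
eef_rot: [-0.276, -0.65, -0.276, 0.652]
wrist_force: [-5.6, -7.8, 0.3]
opening: 0.262
```

```bash
python3 - <<'E'
from h import *
delta(*j2w(-.195,.041),.0365,-134.02); nose()
E
```

```text
t29.82 pos [ 0.4517 -0.0025  0.0371] zyaw -134.06 F [-5.6 -7.8  0.3] op 0.262 q [-0.27  0.22  2.04 -0.    0.88  0.5 ]
delta tool xyz [0.0008 0.0004 0.0814] rot [-0.04  0.17  0.07] norm 0.081
nose jig mm [ 6.4 41.3] grip jig [-113.6   41.4]
```

Call:
drive_tool([
  [0,0,-0.001,0,0,0,-1],
  [0,0,0,0,0,0,-1],
  [0,0,0.004,0,0,0,-1],
  [0,0,0.012,0,0,0,-1],
  [0,0,0.03,0,0,0,-1],
  [0,0,0.03,0,0,0,-1],
  [-0.04,0,0.01,0,0,0,-1],
  [-0.05,0,0,0,0,0,-1],
  [-0.03,0,0,0,0,0,-1],
  [0,0,0,0,0,0,-1],
])

```text
time_s: 31.08
eef_pos: [0.3953, -0.0638, 0.1598]
eef_rot: [0.277, 0.653, 0.274, -0.65]
wrist_force: [-0.2, 0.5, -1.6]
opening: 0.262
```

```bash
python3 - <<'E'
from h import *
delta(.365,-.308,.15,-29.3); nose()
c=snap('top','top11');crop(c,'c22',175,100,285,190,7)
edges('top11')
c=snap('side','side13');crop(c,'c23',255,152,312,190,14)
E
```

```text
t31.07 pos [ 0.3953 -0.0638  0.1598] zyaw -134.09 F [-0.2  0.5 -1.6] op 0.262 q [-0.46 -0.14  2.11  0.    1.16  0.31]
delta tool xyz [0.0103 0.1481 0.1965] rot [-104.79    0.23   -0.35] norm 0.246
nose jig mm [-76.8  39.1] grip jig [-196.8   39.3]
-x edge: x at y=40: 5.18 (want 10) slope deg 0.45 resid 0.70 [3.7 5.2 5.7 6.  5.  5.1 5.6 4.3 4.8 4.7 3.7 5.7 5.5 6.5 5.2 5.5 5.9]
-y edge: y at x=50: -23.59 (want -20) slope deg -0.10 resid 0.51 [-23.3 -24.1 -23.1 -23.3 -24.3 -23.5 -23.  -24.3 -23.8 -22.8 -24. ]
```

View pics/c22.png

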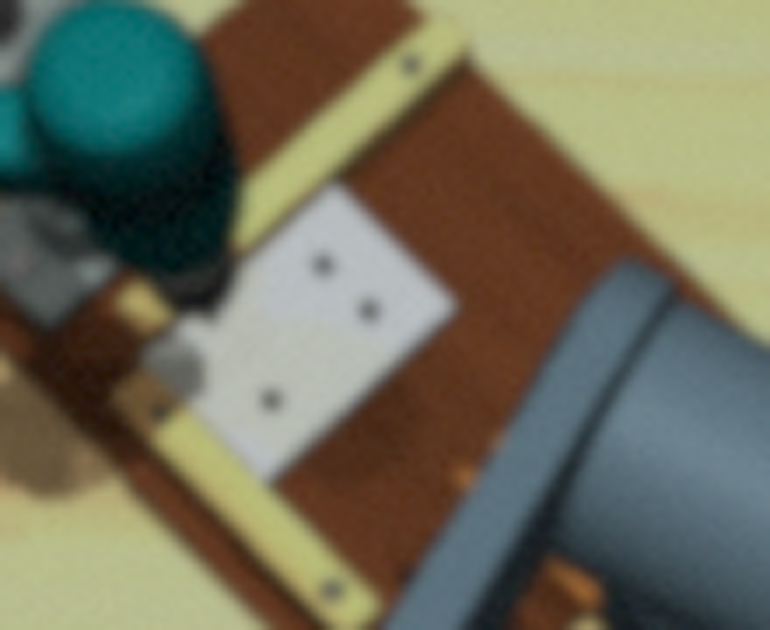

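View pics/c23.png

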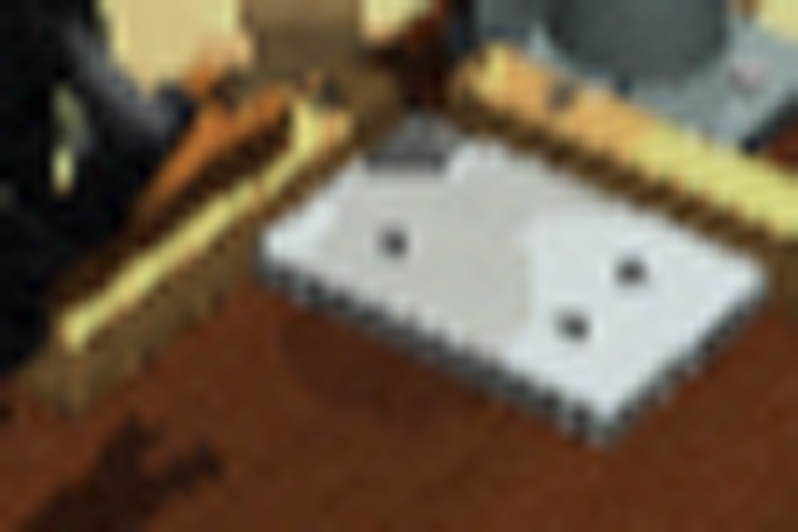

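Call:
drive_tool([
  [0,0.03,0.039,0,0,0,-1],
  [0,0.03,0.039,0,0,0,-1],
  [0,0.03,0.039,0,0,0,-1],
  [0,0.03,0.039,0,0,0,-1],
  [0,0.028,0.04,0,0,0,-1],
  [0,0,0,-10.5,0,0,-1],
  [0,0,0,-10.5,0,0,-1],
  [0,0,0,-10.5,0,0,-1],
  [0,0,0,-10.5,0,0,-1],
  [0,0,0,-10.5,0,0,-1],
])

```text
time_s: 32.42
eef_pos: [0.3628, -0.3054, 0.155]
eef_rot: [0.535, 0.461, 0.538, -0.46]
wrist_force: [-0.2, -0.2, -1.1]
opening: 0.266
```

Call:
drive_tool([
  [0,0,0,-10.5,0,0,-1],
  [0,0,0,-10.5,0,0,-1],
  [0,0,0,-10.5,0,0,-1],
  [0,0,0,-10.5,0,0,-1],
  [0.04,0,0,-10,0,0,-1],
  [0.04,0,0,0,0,0,-1],
  [0.03,0,0,0,0,0,-1],
  [0.015,0,0,0,0,0,-1],
  [0.008,0,0,0,0,0,-1],
  [0,0,0,0,0,0,-1],
])

```text
time_s: 33.67
eef_pos: [0.3637, -0.3065, 0.0243]
eef_rot: [0.684, 0.181, 0.684, -0.18]
wrist_force: [0.3, -0.3, -1.7]
opening: 0.258
```

```bash
python3 - <<'E'
from h import *
delta(.365,-.308,.0165,-29.3)
c=snap('side','side14');crop(c,'c24',200,210,320,310,6)
E
```

```text
t33.67 pos [ 0.3637 -0.3065  0.0243] zyaw -29.58 F [ 0.3 -0.3 -1.7] op 0.258 q [-0.95  0.29  1.99  0.    0.86 -2.01]
delta tool xyz [ 0.0078 -0.0006  0.0019] rot [-0.28 -0.03 -0.01] norm 0.008
```

View pics/c24.png

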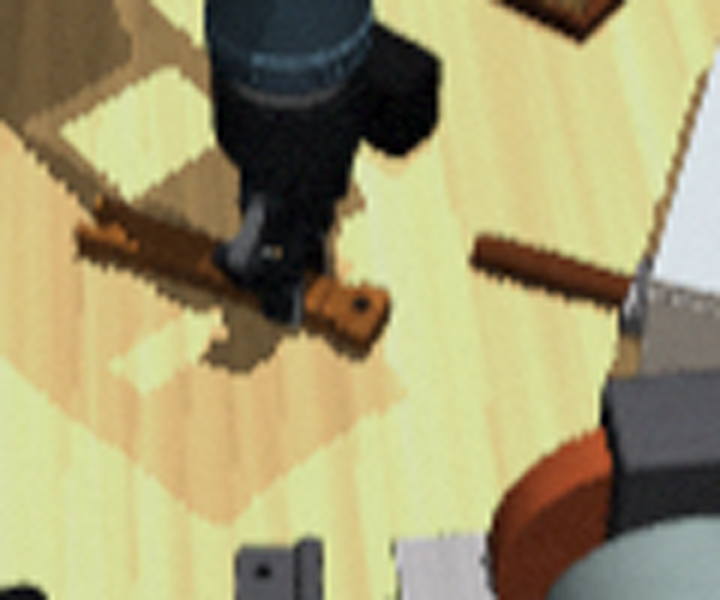

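Call:
drive_tool([
  [0.004,0,0,0,0,0,-1],
  [0.003,0,0,0,0,0,-1],
  [0.0015,0,0,0,0,0,-1],
  [0,0,0,0,0,0,-1],
])

```text
time_s: 34.22
eef_pos: [0.3637, -0.3065, 0.0159]
eef_rot: [0.684, 0.181, 0.684, -0.181]
wrist_force: [0.9, -0.5, -0.0]
opening: 0.26
```

Back to the height at which it was picked up. I'll open gently, rise and swing clear.

Call:
drive_tool([
  [0.0008,0,0,0,0,0,-1],
  [0,0,0,0,0,0,0.2],
  [0,0,0,0,0,0,0.2],
  [0,0,0,0,0,0,0.2],
  [-0.02,0,0,0,0,0,0.2],
  [-0.05,0,0,0,0,0,0.2],
  [-0.05,0,0,0,0,0,0.2],
  [-0.05,0,-0.03,0,0,0,0.2],
  [0,-0.02,-0.05,0,0,0,0.2],
  [0,-0.02,-0.05,0,0,0,0.2],
])

```text
time_s: 35.48
eef_pos: [0.23, -0.2771, 0.1858]
eef_rot: [0.684, 0.179, 0.684, -0.181]
wrist_force: [-0.6, -1.3, 0.4]
opening: 0.599
```

```bash
python3 - <<'E'
from h import *
delta(.365,-.308,.0165,-29.3)
c=snap('side','side15');stickfit(c,205,240,270,275,.009)
c=snap('top','top12');crop(c,'c25',150,80,420,290,3);edges('top12')
E
```

```text
t35.48 pos [ 0.23   -0.2771  0.1858] zyaw -29.48 F [-0.6 -1.3  0.4] op 0.599 q [-1.21 -0.29  2.17 -0.    1.25 -2.27]
delta tool xyz [0.1695 0.0398 0.1325] rot [-0.18  0.08  0.1 ] norm 0.219
px [213 245  52  25 453] rect ((330.9449157714844, -291.8993225097656), (39.96697235107422, 172.80868530273438), 60.790042877197266) line yaw -29.85 ends [ 256.5 -248.2] [ 406.5 -334.2] len 172.9
-x edge: x at y=40: 5.19 (want 10) slope deg 0.42 resid 0.69 [3.7 5.3 5.5 6.  5.  5.3 5.6 4.3 4.9 4.7 3.7 5.7 5.3 6.5 5.4 5.5 5.7]
-y edge: y at x=50: -23.59 (want -20) slope deg -0.13 resid 0.51 [-23.3 -24.1 -23.1 -23.3 -24.1 -23.5 -23.  -24.5 -23.8 -22.8 -24. ]
```

View pics/c25.png

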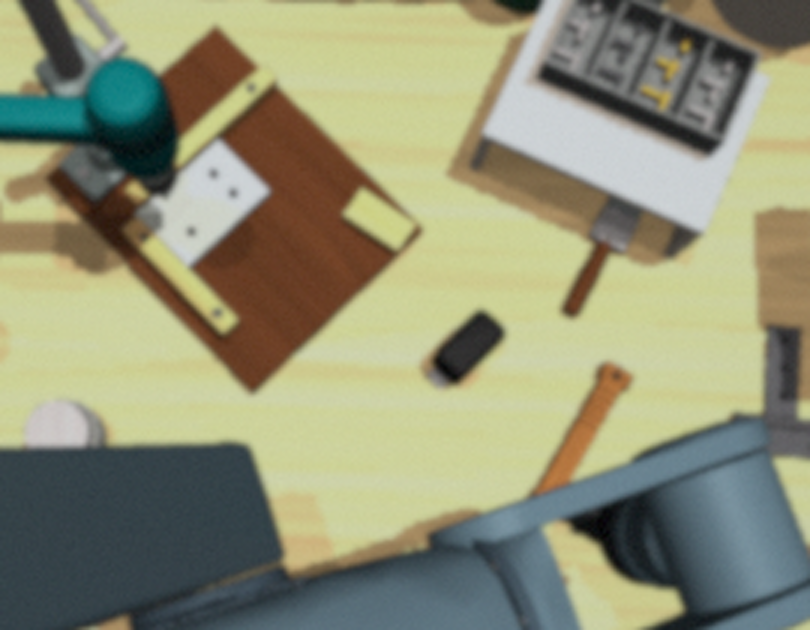

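View pics/side15.png

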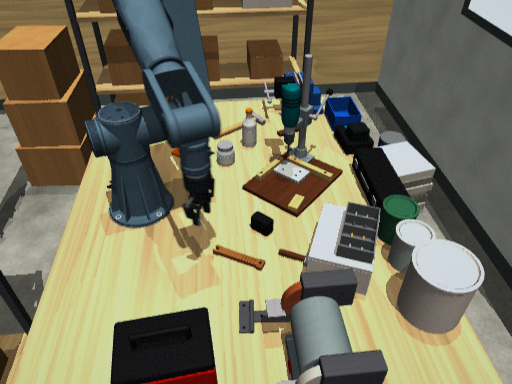

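One last check: measure the fence edges the same way as the plate edges, so any bias in the jig fit cancels.

```bash
python3 - <<'E'
from h import *
def scan(c,g,fix,rng,ax,z,sign):
    out=[]
    for f in fix:
        s=np.linspace(*rng,161); J_=np.array([[v,f] if ax==0 else [f,v] for v in s])
        uv=project(c,np.array([np.r_[j2w(*(p/1000)),z] for p in J_]))
        d=sign*np.gradient(map_coordinates(g,[uv[:,1],uv[:,0]],order=1),s);k=np.argmax(d);lo=max(k-14,0);w=np.clip(d[lo:k+15],0,None);out.append((w*s[lo:k+15]).sum()/w.sum())
    return np.array(out)
for tag in('top12','side15'):
    c=load(tag);g=gaussian_filter(c['img'].astype(float).mean(-1),.6)
    a=scan(c,g,np.arange(-95,-30,5.),(75,100),0,.046,1);b=scan(c,g,np.arange(-60,-2,5.),(88,110),1,.046,1)
    for n,o,s in(('rear fence x',a,np.arange(-95,-30,5.)),('side fence y',b,np.arange(-60,-2,5.))):
        print(tag,n,np.median(o).round(2),'slope',np.degrees(np.polyfit(s,o,1)[0]).round(2),o.round(1))
    # plate far/near edges along holes-free lines in side view: +x edge (white->fence face dark), +y edge
    e=scan(c,g,np.arange(-12,50,5.),(76,100),0,.030,-1);f=scan(c,g,np.arange(16,50,5.),(86,110),1,.030,-1)
    print(tag,'plate +x',np.median(e).round(2),e.round(1),'+y',np.median(f).round(2),f.round(1))
edges('side15')
E
```

```text
top12 rear fence x 84.99 slope -0.35 [85.  85.2 85.3 85.  84.8 84.3 83.7 83.  86.1 85.5 85.3 84.6 84.1]
top12 side fence y 96.61 slope -0.03 [96.8 96.9 96.7 96.4 95.9 95.9 96.4 97.  97.5 97.  96.5 96.2]
top12 plate +x 84.76 [84.3 83.8 86.2 86.1 85.6 85.1 84.8 99.  84.3 87.2 84.2 81.4 80.4] +y 93.26 [93.1 93.3 93.8 93.9 93.6 93.2 93.2]
side15 rear fence x 81.14 slope 0.58 [80.8 81.4 80.7 82.7 80.7 83.8 80.7 83.8 81.  81.1 82.2 82.6 81. ]
side15 side fence y 93.18 slope 1.31 [93.4 91.2 91.2 93.7 93.4 92.4 95.1 94.5 93.  92.9 92.2 94.2]
side15 plate +x 85.42 [86.  84.8 87.  85.1 87.7 85.4 82.2 85.7 83.  86.2 84.2 86.6 84.4] +y 94.95 [95.5 94.9 93.3 93.6 95.6 94.3 95. ]
-x edge: x at y=40: 2.94 (want 10) slope deg 0.70 resid 1.42 [ 2.6  2.4  4.6  2.3  3.4 -0.8  2.2  2.6  5.1  3.1  2.2  2.   4.6  1.1
  3.8  3.6  5. ]
-y edge: y at x=50: -25.82 (want -20) slope deg 0.88 resid 1.30 [-24.9 -25.5 -25.6 -26.1 -27.4 -27.1 -27.7 -26.  -25.3 -26.1 -22.6]
```

In the top view the fence faces read x = 85.0 and y = 96.6. The plate edges, 80 and 120 mm away, read 5.2 and -23.6, so it is seated within a few tenths of a mm. I'll let the arm settle and hand in.

Call:
drive_tool([
  [0,0,0,0,0,0,0.2],
  [0,0,0,0,0,0,0.2],
])

```text
time_s: 35.83
eef_pos: [0.2317, -0.2775, 0.1853]
eef_rot: [0.684, 0.18, 0.684, -0.18]
wrist_force: [0.9, -0.4, 0.7]
opening: 0.595
```

```bash
python3 -c "
from h import *
print(hand_in())"
```

```text
the job is handed in; nothing more can be done
None
```

The job is done and handed in at 35.8 s; the hand-in gives no verdict. I drew the stick out by its nose, laid it on the open bench and took it again by its handle. With its nose I nudged the plate to the rear fence, then along to the side fence, then once more to the rear fence. The highest contact force read was about 18 N. I then laid the stick flat where I had regripped it, clear of the jig, and moved the arm away.

**Plate:** in the top view its edges agree with the measured fence faces to about 0.2 mm. On the last nudges the force rose against both fences without further travel.

**Disagreements:**
- Against my first jig fit, the plate read 4–5 mm short of its seat in x and 3.6 mm short in y. The fences themselves were off by the same amounts, so I put this down to bias in that fit.
- Plate angle readings in the top view varied by about 0.5°. The side camera was too coarse, at 1–3 mm, to confirm the seating more closely.

**Other things:** in the last pictures the tape, brush, offcut and riser look where they were. I did not measure their positions or those of the other listed things again. I saw no contact with the drill: I estimated from depth that the forearm would keep at least 12 mm to the side of it and pass above it, but I did not check this again after the push.

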